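# Load collar weights onto a sprung weighing stand up to the mark

### The job

Thread the steel collar weights from the mat, one at a time, down over the stem of the weighing tray until the pointer comes to rest between the two marks on the housing; leave the collars you do not need, and everything else, where they are. The stem stands off the tray's centre, so feel for it gently with the collar: never shove the tray hard or press it down to its overload stop. Let go with every used collar lying flat on the tray or on the collar below it.

Things in the scene. Friction and masses are not known exactly. Their poses are not given: they have to be found in the camera images.
- tray (a joint): How far the sprung weighing tray has sunk, m; grows downward. Empty it rests at 0 to 0.008 (unknown dead load, differs each time). Spring 194 N/m, settles in about 0.5 s; each collar sinks it about 0.008 (0.0075 to 0.0085). Pointer level with the upper mark at 0.020, with the lower mark at 0.030. At 0.040 it meets the overload stop: damage.
- stand: The weighing stand's fixed white housing, 160 x 160 x 65 mm; origin at the centre of its underside. On its robot side and its far side a dark pointer tab hangs down from the tray; the tab's lower end moves past two pairs of short black marks, 30 mm (upper) and 20 mm (lower) above the bench. Over 20 N on tray or stem, any direction, is damage.
- tray_c (a point): Centre of the top face of the round steel tray, 120 mm dia, 125 mm above the bench less joint tray. An upright steel stem, 12 mm dia, 50 mm high above the tray face, flat top with 1 mm chamfer, stands 6 mm OFF this centre; the direction differs each time and no reading shows it: find the stem by feel (or look). The tray does not turn under ordinary pushing.
- mat: Flat grey parts mat 220 (its x) x 280 (its y) x 4 mm thick, fixed; origin at the centre of its underside. The collars and two odd pieces lie on it in two rows of three: 110 mm apart along its x, 95 mm along its y, each up to 8 mm (per axis) off its place.
- ring1_c (a point): Centre (half-way up) of loose collar weight 1 of 4: plain steel ring, 46 mm outer dia, 17 mm bore, 14 mm high, about 0.158 kg, lying flat on the mat, axis (z) up. All four look alike; any may be used, in any order.
- ring2_c (a point): Centre (half-way up) of loose collar weight 2 of 4: plain steel ring, 46 mm outer dia, 17 mm bore, 14 mm high, about 0.158 kg, lying flat on the mat, axis (z) up. All four look alike; any may be used, in any order.
- ring3_c (a point): Centre (half-way up) of loose collar weight 3 of 4: plain steel ring, 46 mm outer dia, 17 mm bore, 14 mm high, about 0.158 kg, lying flat on the mat, axis (z) up. All four look alike; any may be used, in any order.
- ring4_c (a point): Centre (half-way up) of loose collar weight 4 of 4: plain steel ring, 46 mm outer dia, 17 mm bore, 14 mm high, about 0.158 kg, lying flat on the mat, axis (z) up. All four look alike; any may be used, in any order.
- puck_center (a point): bystander: solid aluminium disc without a bore, 38 dia x 22 high, lies among the collars; its centre
- cassette: bystander: white plastic sample cassette 40 x 28 x 12 high, lies among the collars; centre of its underside
- reagent: bystander: amber bottle 68 dia, 170 high, beyond the work area; centre of its underside
- beaker: bystander: glass beaker 76 dia, 90 high; centre of its underside
- jar: bystander: small clear jar 60 dia, 70 high; centre of its underside
- brush: bystander: hand brush lying on the bench
Not all that is in view belongs to the job. Leave any yellow look-alike of the part that bears ring2_c alone.

How it is judged:
On the way:
1. a first collar is threaded on the stem, lying flat and let go (((horizontal distance between ring1_c and tray_c below 0.0095 m and angle between ring1_c's own z axis and vertical below 0.12 rad and z of ring1_c in the frame of tray_c below 0.04 m and contact force between ring1 and the fingers below 0.05 N) or (horizontal distance between ring2_c and tray_c below 0.0095 m and angle between ring2_c's own z axis and vertical below 0.12 rad and z of ring2_c in the frame of tray_c below 0.04 m and contact force between ring2 and the fingers below 0.05 N) or (horizontal distance between ring3_c and tray_c below 0.0095 m and angle between ring3_c's own z axis and vertical below 0.12 rad and z of ring3_c in the frame of tray_c below 0.04 m and contact force between ring3 and the fingers below 0.05 N) or (horizontal distance between ring4_c and tray_c below 0.0095 m and angle between ring4_c's own z axis and vertical below 0.12 rad and z of ring4_c in the frame of tray_c below 0.04 m and contact force between ring4 and the fingers below 0.05 N))), for 0.2 s.
At the end, for the whole second after the job is handed in: The tray is at rest, sunk between 20 and 30 mm (pointer between the two marks). Every collar is either threaded on the stem (axis within 9.5 mm of the tray's centre, centre less than 40 mm above the tray face, tilted less than 0.12 rad, not held) or within 20 mm of where it lay at the start (value of joint tray between 0.02 and 0.03 m and velocity of joint tray between -0.01 and 0.01 m/s and ((horizontal distance between ring1_c and tray_c below 0.0095 m and angle between ring1_c's own z axis and vertical below 0.12 rad and z of ring1_c in the frame of tray_c below 0.04 m and contact force between ring1 and the fingers below 0.05 N) or distance of ring1_c from where it was at the start of the episode below 0.02 m) and ((horizontal distance between ring2_c and tray_c below 0.0095 m and angle between ring2_c's own z axis and vertical below 0.12 rad and z of ring2_c in the frame of tray_c below 0.04 m and contact force between ring2 and the fingers below 0.05 N) or distance of ring2_c from where it was at the start of the episode below 0.02 m) and ((horizontal distance between ring3_c and tray_c below 0.0095 m and angle between ring3_c's own z axis and vertical below 0.12 rad and z of ring3_c in the frame of tray_c below 0.04 m and contact force between ring3 and the fingers below 0.05 N) or distance of ring3_c from where it was at the start of the episode below 0.02 m) and ((horizontal distance between ring4_c and tray_c below 0.0095 m and angle between ring4_c's own z axis and vertical below 0.12 rad and z of ring4_c in the frame of tray_c below 0.04 m and contact force between ring4 and the fingers below 0.05 N) or distance of ring4_c from where it was at the start of the episode below 0.02 m)); the robot touches nothing.
It fails at once if the tray is driven down onto its overload stop (sunk 40 mm or more) (value of joint tray above 0.04 m).
It fails at once if the tray or its stem is loaded with more than 20 N (pushed, struck or wedged) (contact force between tray and anything else above 20 N).
It fails at once if a bystander (disc, cassette, bottle, beaker, jar, brush) is moved more than 20 mm (distance of any of puck_center, cassette, reagent, beaker, jar, brush from where it was at the start of the episode above 0.02 m).
It also fails if it takes over 72 s, if anything falls off the work surface, if the arm or the gripper's body presses on something with over 40 N, if the wrist force passes 120 N, or if a joint passes its speed limit or range.

### The arm

A 6-joint arm with a two-finger parallel gripper is mounted at the origin on the work surface. World frame = base frame: x ahead of the robot, y to its left, z up, the work surface at z = 0. Lengths are in m, angles in rad, forces in N, time in s.
With the tool pointing down it reaches from about 0.25 to 0.725 m from the base axis. Payload 4 kg.
Tool frame: the origin (TCP) lies midway between the tips of the shut fingers; the grasp point (between the pads) lies 19 mm behind it; y points along the fingers, z is the direction in which the jaws open and shut, and the axes are right-handed (so a half turn about y gives the same grasp; the last joint's range is limited). The gripper opens to 85 mm and grips with 20 to 120 N. Pads are 22 mm wide; open, the fingers measure 114 mm over their backs; the gripper's body (76 mm by 85 mm) begins 54 mm behind the grasp point. The pads swing forward as they close: fully open they stand 13 mm farther back than shut.
Start: joints at [1.205, 0.241, 0.005, 1.335, 0, 1.571], TCP at [0.179, 0.467, 0.231] pointing down, gripper open.
Joint ranges: [-2.72, 2.72], [-1.05, 1.87], [-1.09, 1.28], [-1.99, 2.15], [-1.42, 1.44], [-3.14, 3.14]. Speed limits (rad/s): [2.79, 2.79, 3.14, 3.14, 3.14, 3.14].

### API

Orientations are given as a unit quaternion [x, y, z, w].
In Python, from workcell import bot gives the robot as it stands. The module is installed in compiled form; this text tells all that it offers.
- The arm moves only by the shell command python3 -m handwheel 'ROWS' [OPENING]. ROWS is JSON, a list of rows, each a list of 6 numbers: the shift along the tool's x, y, z in units of 25 mm (1.0 is 25 mm), then the turn, a rotation vector about the tool's x, y, z in units of 10 degrees (1.0 is 10 degrees). A call has exactly 5 rows; each row is the pose to reach, as a shift and turn from the pose commanded when the call began, along the tool's axes at that moment; what a row does not reach only later rows make up. A row lasts 1/8 s, in which the tool goes at most 62.5 mm and 10.7 degrees, less where a joint would pass 70% of its speed; a pose out of reach is approached as far as the arm can. A call with a gripper value outside its range is refused whole. OPENING is the gripper command: -1 is shut, 1 is fully open, values between are in proportion, set as the call begins (- or left out, the last holds). The fingers move at their own pace and stop on an object; the grip force is fixed at half the most. Time passes only in rows, so rows that repeat a pose let the fingers close, or fill a call up. It gives the time, the measured TCP pose, the force and the opening at its end, in the units of the state.
- bot.get_obs(): the state, without advancing time (a new reading comes with each control period).
- bot.camera(name): name is "scene" or "side" or "wrist"; returns a dict with "color" (420x560x3 uint8, red, green, blue), "fx", "fy", "cx", "cy" (pixels), "rvec" (rotation vector, rad) and "tvec" (3), from world to camera coordinates, as OpenCV has them. Camera axes: x right, y down, z forward; pixel columns grow to the right and rows downward; lengths in m; the calibration is good to about 2 mm. A picture is of the moment at which its call begins. There is no depth.
- bot.job_done(): hands the job in, once; it reports no verdict.
The state is a dict: "clock": time; "joint_pos": joint angles; "joint_vel": joint speeds; "tau": joint torques, N m; "eef_pos": TCP position; "tool_rot": TCP orientation; "ft_force": force on the tool from outside, world axes, zero at the start; "ft_torque": the same for the moment, N m; "grip_width": finger opening in m.
Only numpy, scipy, OpenCV 4.12 (cv2) and the standard library are available. Lean on these libraries where they do the work, as an engineer would, in place of code of your own. Each camera call takes 0.05 s, during which the arm holds its last target.

## Working session

There is one attempt and no reset: what is moved stays moved. The work goes in short steps, Python scripts to look and compute and a shell command to move; the robot and the scene stay as the last step left them, time stands still between calls to the robot, and variables do not carry over. Pictures are saved under pics/ and viewed, and the job is handed in when it is done.

```bash
mkdir -p pics && python3 - <<'E'
from workcell import bot
import cv2
o=bot.get_obs()
for k,v in o.items(): print(k,v)
for n in ["scene","side","wrist"]:
    c=bot.camera(n); cv2.imwrite(f"pics/{n}0.png",c["color"][:,:,::-1]); print(n,c["fx"],c["fy"],c["cx"],c["cy"],c["rvec"],c["tvec"])
E
```

```text
clock 0.0
joint_pos [ 1.20500418e+00  2.41411406e-01  3.67106654e-03  1.33519914e+00
 -2.86378296e-05  1.57078142e+00]
joint_vel [-0.00092148 -0.00072085  0.00148415  0.00095689  0.00021178 -0.00247656]
tau [-5.51894736e-04 -3.72321761e+01  2.52405399e+01  1.70817092e-02
 -1.83245197e-04 -2.24597557e-06]
eef_pos [0.1786173  0.46630269 0.23039347]
tool_rot [ 0.69606049 -0.12872983  0.12847411 -0.69456665]
ft_force [0.08048361 0.81178683 0.19395953]
ft_torque [-0.02078352 -0.01782061 -0.03473826]
grip_width 0.08525969731912092
scene 464.29900217689817 464.29900217689817 284.4879687963343 211.9158869228149 [ 1.76357893  2.07819018 -0.57835578] [ 0.04178188 -0.44684552  1.39295641]
side 529.9397325097833 529.9397325097833 280.86552160075166 208.74346793190168 [ 0.15703615 -2.94664038  1.01505575] [0.60979871 0.08757652 1.23628473]
wrist 309.1037042167939 309.1037042167939 276.1653213574347 201.08535790602244 [-2.38597619 -1.63970476 -0.23383525] [-0.49954523 -0.03752854  0.37927725]
```

View pics/scene0.png

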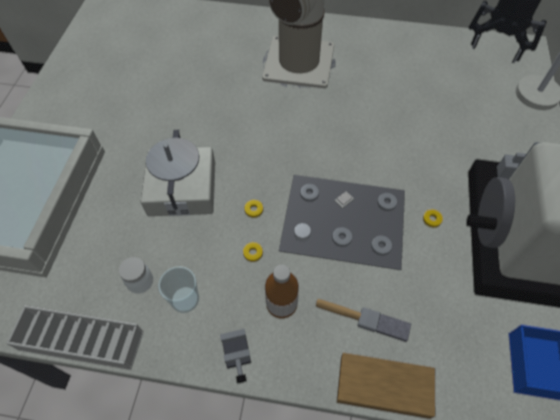

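View pics/side0.png

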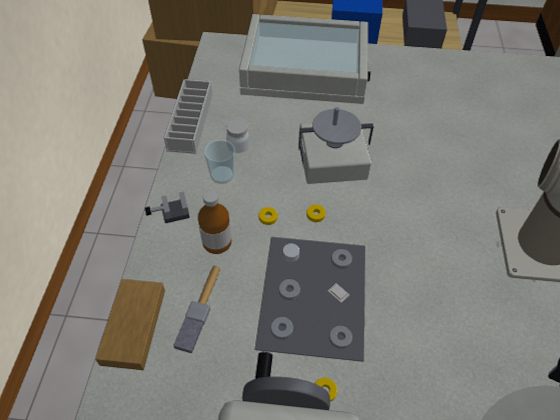

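View pics/wrist0.png

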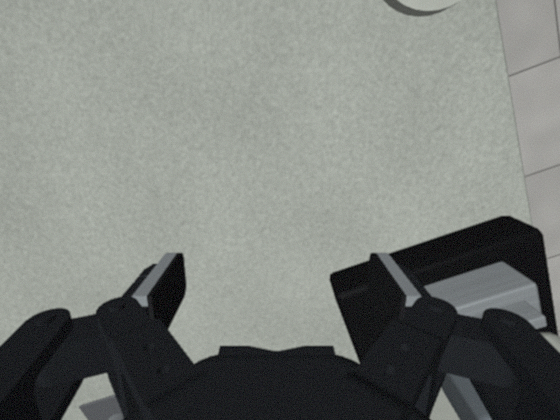

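```bash
cat > h.py <<'E'
import numpy as np, cv2, json
from workcell import bot
from scipy.spatial.transform import Rotation as R
def cam(n,save=None):
    c=bot.camera(n)
    if save: cv2.imwrite(f"pics/{save}.png",c["color"][:,:,::-1])
    return c
def ray(c,uv):
    Rm=cv2.Rodrigues(np.array(c["rvec"],float))[0]; t=np.array(c["tvec"],float)
    d=Rm.T@np.array([(uv[0]-c["cx"])/c["fx"],(uv[1]-c["cy"])/c["fy"],1.])
    return -Rm.T@t,d
def onz(c,uv,z):
    o,d=ray(c,uv); return (o+d*(z-o[2])/d[2])
def proj(c,p):
    K=np.array([[c["fx"],0,c["cx"]],[0,c["fy"],c["cy"]],[0,0,1]])
    return cv2.projectPoints(np.array([p],float),np.array(c["rvec"],float),np.array(c["tvec"],float),K,None)[0].ravel()
def tri(rs):
    A=0;b=0
    for o,d in rs:
        d=d/np.linalg.norm(d);P=np.eye(3)-np.outer(d,d);A=A+P;b=b+P@o
    return np.linalg.solve(A,b)
def crop(c,x0,y0,x1,y1,s,name):
    cv2.imwrite(f"pics/{name}.png",cv2.resize(c["color"][y0:y1,x0:x1,::-1],None,fx=s,fy=s,interpolation=cv2.INTER_CUBIC))
def toolaxes():
    o=bot.get_obs(); return np.array(o["eef_pos"]),R.from_quat(o["tool_rot"])
E
python3 - <<'E'
from h import *
o=bot.get_obs(); print(R.from_quat(o["tool_rot"]).as_matrix().round(3))
c=cam("scene"); crop(c,280,165,410,270,6,"s_mat"); crop(c,130,115,230,225,5,"s_stand")
d=cam("side"); crop(d,255,230,375,360,4,"d_mat"); crop(d,285,95,385,190,6,"d_stand")
for cc,name,box in ((c,"scene",(280,170,410,270)),(d,"side",(255,230,375,360))):
    im=cc["color"].astype(int); g=im.sum(2)/3; 
    x0,y0,x1,y1=box; sub=g[y0:y1,x0:x1]
    print(name,np.percentile(sub,[5,25,50,75,90,99]))
E
```

```text
[[ 0.934 -0.001  0.358]
 [-0.358 -0.002  0.934]
 [-0.    -1.    -0.002]]
scene [ 80.33333333  84.          89.66666667 128.         132.
 146.67      ]
side [ 74.66666667  76.66666667  77.66666667 125.33333333 139.66666667
 147.66666667]
```

View pics/s_mat.png

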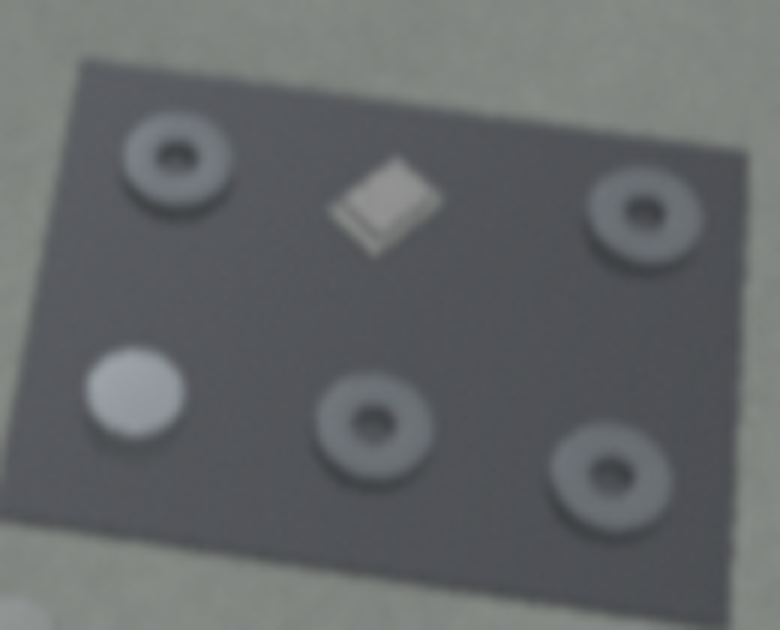

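View pics/s_stand.png

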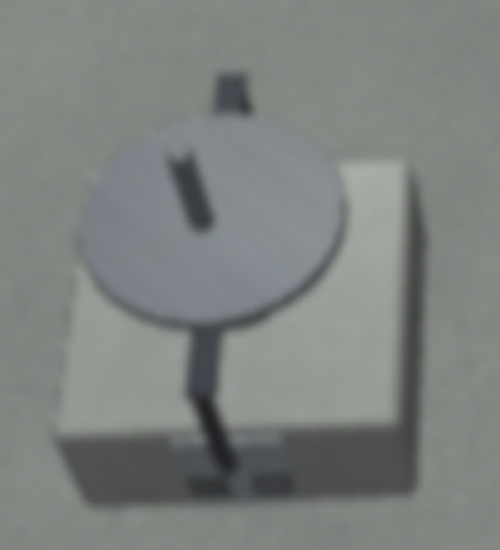

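View pics/d_mat.png

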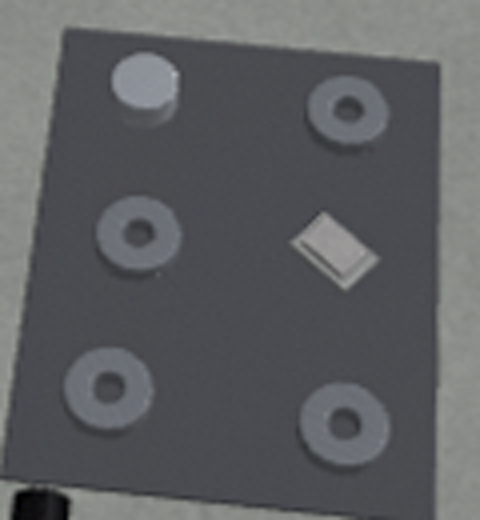

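View pics/d_stand.png

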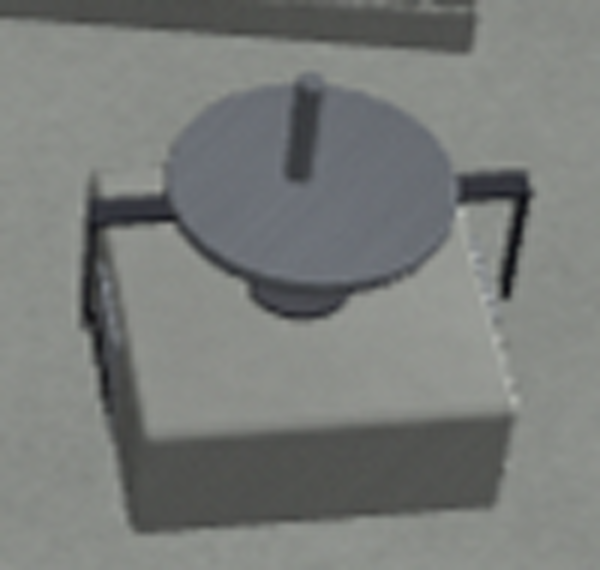

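```bash
python3 - <<'E'
from h import *
pts={}
for n,box in (("scene",(280,170,410,270)),("side",(258,236,372,356))):
    c=cam(n); im=c["color"]; S=4
    x0,y0,x1,y1=box
    sub=cv2.resize(im[y0:y1,x0:x1],None,fx=S,fy=S,interpolation=cv2.INTER_CUBIC)
    g=cv2.cvtColor(sub,cv2.COLOR_RGB2GRAY)
    thr={"scene":100,"side":97}[n]
    m=(g>thr).astype(np.uint8)
    cs,h=cv2.findContours(m,cv2.RETR_CCOMP,cv2.CHAIN_APPROX_NONE)
    L=[]
    for i,k in enumerate(cs):
        a=cv2.contourArea(k)
        if 200<a<16000 and len(k)>20:
            (u,v),(a1,a2),_=cv2.fitEllipse(k)
            u=(u+.5)/S-.5+x0; v=(v+.5)/S-.5+y0
            hole=h[0][i][3]>=0
            p=onz(c,(u,v),0.018)
            print(n,"hole" if hole else "outer",round(u,1),round(v,1),round(a1/S,1),round(a2/S,1),p.round(4))
# yellow rings as check etc skipped
E
```

```text
scene outer 381.4 243.7 15.6 19.4 [0.5814 0.2761 0.018 ]
scene hole 381.5 243.7 8.0 8.9 [0.5813 0.2763 0.018 ]
scene outer 341.8 235.1 15.9 18.9 [0.5741 0.1849 0.018 ]
scene hole 341.9 235.1 7.6 8.5 [0.5739 0.1851 0.018 ]
scene outer 302.0 229.7 15.4 17.3 [0.5749 0.0926 0.018 ]
scene outer 387.0 200.0 13.8 18.2 [0.4604 0.2832 0.018 ]
scene hole 387.1 199.9 7.3 8.3 [0.4601 0.2832 0.018 ]
scene outer 343.7 198.8 13.1 18.4 [0.4739 0.1798 0.018 ]
scene outer 308.9 190.5 15.0 18.2 [0.4638 0.0937 0.018 ]
scene hole 309.1 190.5 5.9 7.8 [0.4639 0.0941 0.018 ]
side outer 276.1 353.6 3.2 47.6 [0.5885 0.3344 0.018 ]
side outer 340.9 335.6 19.4 22.3 [0.4622 0.2823 0.018 ]
side hole 340.9 335.4 8.9 9.1 [0.4622 0.282  0.018 ]
side outer 281.8 326.5 19.6 21.5 [0.583  0.2754 0.018 ]
side hole 281.9 326.4 8.6 9.0 [0.583  0.2752 0.018 ]
side outer 338.3 292.3 13.5 22.6 [0.4708 0.1838 0.018 ]
side outer 289.4 287.8 17.8 20.6 [0.576  0.1842 0.018 ]
side hole 289.4 287.7 7.8 8.7 [0.5759 0.184  0.018 ]
side outer 341.7 257.0 16.0 19.7 [0.4664 0.0931 0.018 ]
side hole 341.8 256.9 7.2 8.4 [0.4662 0.0929 0.018 ]
side outer 291.4 250.5 14.8 18.3 [0.5803 0.0881 0.018 ]
```

```bash
python3 - <<'E'
from h import *
for n,box in (("scene",(138,130,205,188)),("side",(305,102,368,150))):
    c=cam(n); x0,y0,x1,y1=box;S=10
    sub=c["color"][y0:y1,x0:x1]
    sub=cv2.resize(sub,None,fx=S,fy=S,interpolation=cv2.INTER_CUBIC)
    cl=cv2.createCLAHE(3,(2,2)).apply(cv2.cvtColor(sub,cv2.COLOR_RGB2GRAY))
    cv2.imwrite(f"pics/{n}_tray.png",cl)
    print(n); 
    g=c["color"].mean(2).astype(int)
    xs=(158,180) if n=="scene" else (325,346); ys=(140,166) if n=="scene" else (104,132)
    print("cols",list(range(*xs)))
    for y in range(*ys): print(y,g[y,xs[0]:xs[1]])
E
```

```text
scene
cols [158, 159, 160, 161, 162, 163, 164, 165, 166, 167, 168, 169, 170, 171, 172, 173, 174, 175, 176, 177, 178, 179]
140 [132 133 132 130 131 131 133 135 134 136 136 137 136 136 135 136 136 136
 135 136 137 137]
141 [131 133 134 133 133 134 135 135 135 136 137 136 136 136 136 135 136 136
 136 136 136 137]
142 [131 134 135 135 134 135 136 135 135 135 136 136 137 137 136 136 136 136
 136 136 136 136]
143 [131 133 134 134 134 134 135 135 133 132 133 135 136 137 137 137 136 136
 136 135 136 136]
144 [132 132 133 134 132 130 132 134 131 126 126 133 137 137 137 137 137 136
 135 136 135 135]
145 [132 132 133 133 129 123 126 130 126 114 114 129 136 136 137 137 137 137
 137 136 136 136]
146 [131 131 132 131 127 114 110 113 109  96 100 122 134 137 137 137 137 137
 137 137 136 136]
147 [130 131 132 131 126 108  93  89  86  76  85 113 132 137 137 137 138 137
 138 138 136 137]
148 [132 131 131 132 129 112  87  71  67  64  73 102 129 137 138 138 138 137
 137 137 138 138]
149 [132 132 132 132 130 119  93  68  62  60  66  92 122 136 138 138 138 138
 137 138 137 138]
150 [132 133 132 132 133 124
[... 3455 characters left out ...]
2 115  95  66  58  62  80 105 112 112 111 111 109
 109 111 112]
125 [111 111 112 112 112 113 115 110  98  93  89 100 110 112 112 111 111 110
 111 112 111]
126 [111 112 112 113 113 114 113 113 114 113 109 111 112 113 112 113 111 113
 112 113 111]
127 [110 111 113 113 112 113 112 115 115 112 113 113 113 112 111 112 111 113
 112 112 111]
128 [110 112 113 114 112 114 113 116 112 111 113 112 113 110 111 113 113 113
 112 111 112]
129 [112 113 113 111 114 115 116 113 111 112 113 112 110 112 112 113 114 112
 112 112 111]
130 [113 114 113 113 116 115 113 112 113 113 113 112 112 112 114 113 113 113
 113 112 111]
131 [113 112 114 115 115 113 113 114 113 113 112 113 114 113 113 114 112 113
 112 112 111]
```

View pics/scene_tray.png

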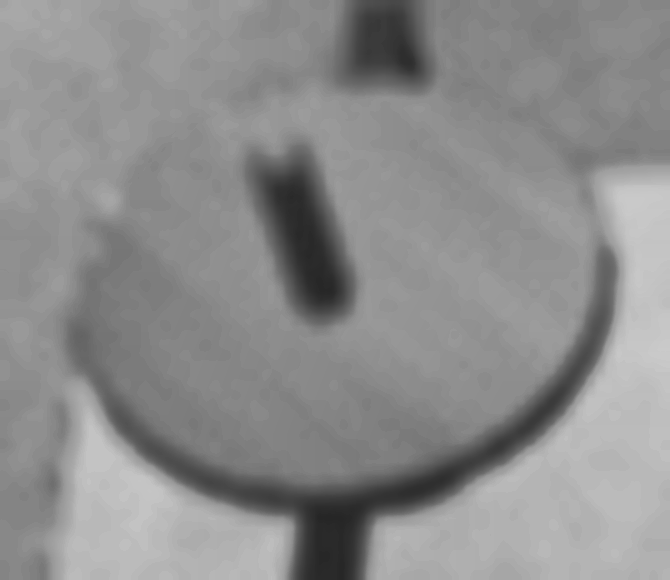

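View pics/side_tray.png

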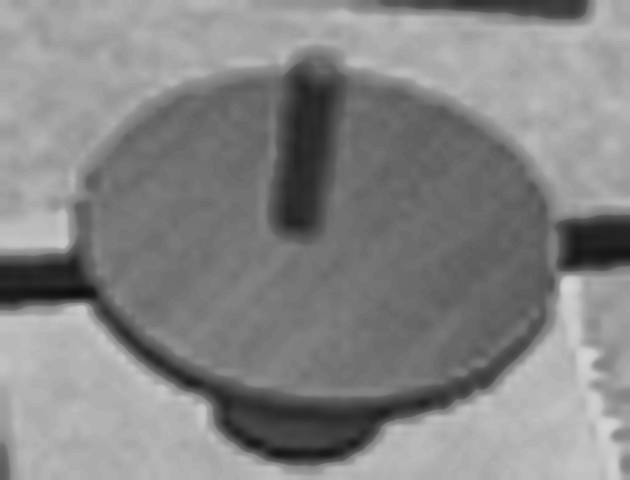

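```bash
python3 - <<'E'
from h import *
A=[];b=[];rows=[]
for n,ys,xs,bg in (("scene",(149,158),(159,177),136),("side",(113,124),(328,342),111)):
    c=cam(n); g=c["color"].mean(2)
    per=[]
    for y in range(*ys):
        w=np.clip(bg-4-g[y,xs[0]:xs[1]],0,None); u=(w*np.arange(*xs)).sum()/w.sum()
        o,d=ray(c,(u,y)); nrm=np.array([-d[1],d[0]]); nrm/=np.linalg.norm(nrm)
        A.append(nrm); b.append(nrm@o[:2])
    per.append(u)
A=np.array(A);b=np.array(b); p,res,_,s=np.linalg.lstsq(A,b,rcond=None)
print("stem",p.round(4),"resid mm",((A@p-b)*1e3).round(2))
# tops / heights
for n,uv in (("scene",(170.3,159.3)),("side",(334.3,124.6))):
    c=cam(n); o,d=ray(c,uv)
    # lowest dark pixel = near base edge
    print(n,"near base at z .117..125",[ (o+d*(z-o[2])/d[2]).round(4).tolist() for z in (.117,.125)])
for n,uv in (("scene",(166,145.5)),("side",(336.3,108.2))):
    c=cam(n); o,d=ray(c,uv)
    s_=((p-o[:2])@d[:2])/(d[:2]@d[:2]); print(n,"top z",(o+s_*d).round(4))
    print(n,proj(c,[*p,.175]),proj(c,[*p,.125]),proj(c,[*p,.167]),proj(c,[*p,.117]), "cam pos",o.round(2))
E
```

```text
stem [ 0.5061 -0.2205] resid mm [-0.12 -0.15  0.01  0.05  0.04  0.07  0.04 -0.    0.06 -0.14 -0.13  0.15
  0.16  0.24  0.08  0.13 -0.01 -0.13 -0.24 -0.12]
scene near base at z .117..125 [[0.4981, -0.2244, 0.117], [0.5038, -0.221, 0.125]]
side near base at z .117..125 [[0.5051, -0.2288, 0.117], [0.5055, -0.2201, 0.125]]
scene top z [ 0.5054 -0.2193  0.1756]
scene [165.4714731  145.85365919] [170.23259021 160.126503  ] [166.26036655 148.21859849] [170.95844697 162.30247136] cam pos [1.1  0.13 0.96]
side top z [ 0.5056 -0.2204  0.1773]
side [335.98944008 108.90120507] [334.05593556 124.47435057] [335.67199313 111.45803776] [333.75740454 126.87882748] cam pos [0.55 0.75 1.02]
```

```bash
python3 -m handwheel '[[1,0,-0.6,0,0.6,0],[2.7,0,-1.65,0,1.5,0],[4.6,0,-2.8,0,2.5,0],[6.5,0,-3.95,0,3.5,0],[8,0,-4.9,0,4.5,0]]' 0.4; python3 - <<'E'
from h import *
o=bot.get_obs(); print(o["eef_pos"],o["joint_pos"].round(3),o["grip_width"])
print(R.from_quat(o["tool_rot"]).as_matrix().round(3))
Rm=R.from_quat(o["tool_rot"]); t=np.array([.465,.0935,.16])
print((Rm.inv().apply(t-o["eef_pos"])/.025).round(2)); print((Rm.inv()*R.from_matrix(np.array([[0,0,1],[-1,0,0],[0,-1,0]]))).as_rotvec(degrees=True)/10)
E
```

```text
clock: 1.38
eef_pos: [0.3228, 0.2794, 0.2315]
tool_rot: [-0.592, 0.387, -0.387, 0.592]
ft_force: [0.9, 1.1, -0.3]
grip_width: 0.0597
[0.3228001  0.27938975 0.23152763] [ 0.714  0.095 -0.171  1.304 -0.     1.871] 0.05974987063363649
[[ 0.401  0.001  0.916]
 [-0.916  0.     0.401]
 [-0.    -1.     0.001]]
[9.09 2.86 2.22]
[-3.89277360e-03  2.36684033e+00 -1.08326480e-03]
```

```bash
python3 -m handwheel '[[1.4,0.2,0.4,0,0.6,0],[3.2,0.9,0.9,0,1.2,0],[5.4,1.6,1.4,0,1.8,0],[7.5,2.4,1.9,0,2.37,0],[9.09,2.86,2.22,0,2.37,0]]'; python3 - <<'E'
from h import *
c=cam("wrist","w1"); 
E
```

```text
clock: 2.0
eef_pos: [0.4658, 0.0941, 0.1589]
tool_rot: [0.501, -0.499, 0.499, -0.501]
ft_force: [0.3, 1.6, 0.8]
grip_width: 0.0599
```

View pics/w1.png

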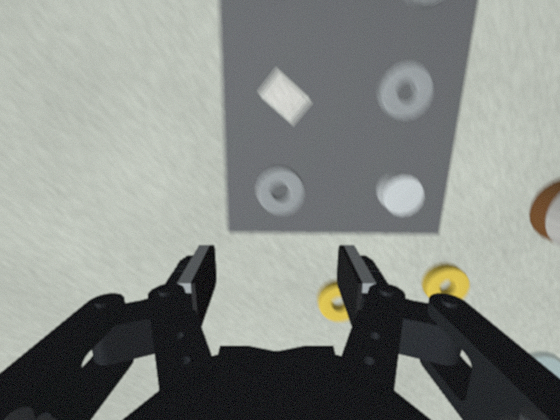

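```bash
python3 - <<'E'
from h import *
c=cam("wrist"); g=cv2.cvtColor(c["color"],cv2.COLOR_RGB2GRAY)
S=4
sub=cv2.resize(g[160:225,245:310],None,fx=S,fy=S,interpolation=cv2.INTER_CUBIC)
m=(sub>120).astype(np.uint8)
cs,h=cv2.findContours(m,cv2.RETR_CCOMP,cv2.CHAIN_APPROX_NONE)
for i,k in enumerate(cs):
    if cv2.contourArea(k)>300:
        (u,v),ax,_=cv2.fitEllipse(k); uv=((u+.5)/S-.5+245,(v+.5)/S-.5+160)
        print(cv2.contourArea(k),uv,np.array(ax)/S,onz(c,uv,.018).round(4))
o=bot.get_obs();print(o["eef_pos"].round(4)); print((-cv2.Rodrigues(c["rvec"])[0].T@c["tvec"]).round(3), proj(c,o["eef_pos"]))
E
```

```text
28595.0 (274.9573440551758, 184.57565307617188) [46.78848648 48.65365601] [0.4679 0.0953 0.018 ]
3948.0 (274.8693790435791, 185.05044746398926) [17.67897224 17.80733871] [0.4678 0.0948 0.018 ]
[0.4662 0.0929 0.1584]
[0.469 0.163 0.3  ] [270.86125087 254.27552293]
```

```bash
python3 -m handwheel '[[0,1.0,0,0,0,0],[0,2.6,0,0,0,0],[0,4.2,0,0,0,0],[0,5.4,0,0,0,0],[0,5.7,0,0,0,0]]'; python3 - <<'E'
from h import *
c=cam("side","d1"); crop(c,300,210,400,310,6,"d1c"); c=cam("scene"); crop(c,270,130,350,210,7,"s1c")
o=bot.get_obs();print(o["eef_pos"].round(4),R.from_quat(o["tool_rot"]).as_matrix().round(3))
E
```

```text
clock: 2.72
eef_pos: [0.4632, 0.0963, 0.0158]
tool_rot: [0.503, -0.499, 0.497, -0.501]
ft_force: [0.1, 0.3, 0.3]
grip_width: 0.0597
[0.4647 0.0964 0.0172] [[ 0.007 -0.001  1.   ]
 [-1.    -0.     0.007]
 [ 0.    -1.    -0.001]]
```

View pics/d1c.png

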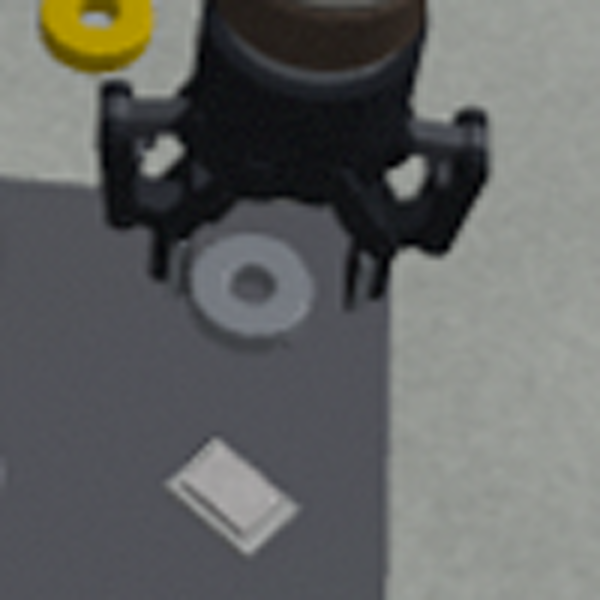

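View pics/s1c.png

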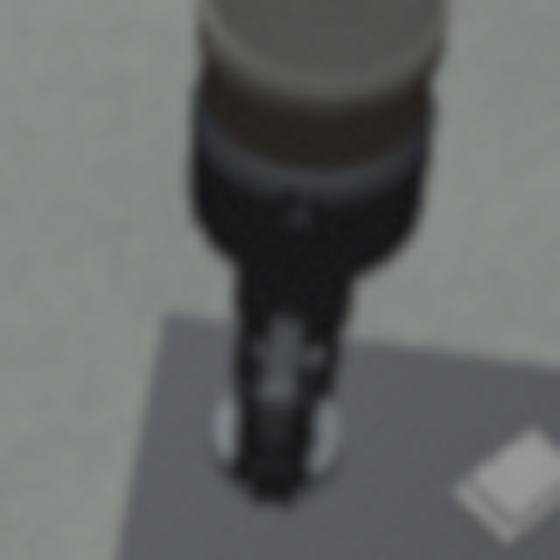

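```bash
python3 -m handwheel '[[0.06,0.1,0.03,0,0,0],[0.06,0.25,0.03,0,0,0],[0.06,0.4,0.03,0,0,0],[0.06,0.45,0.03,0,0,0],[0.06,0.45,0.03,0,0,0]]'; python3 - <<'E'
from h import *
o=bot.get_obs();print(o["eef_pos"].round(4),o["ft_force"].round(1),o["grip_width"])
c=cam("side"); crop(c,300,210,400,310,6,"d2c"); 
o=bot.get_obs();print(o["eef_pos"].round(4),o["ft_force"].round(1))
c=cam("wrist","w2"); 
o=bot.get_obs();print(o["eef_pos"].round(4),o["ft_force"].round(1))
E
```

```text
clock: 3.45
eef_pos: [0.4657, 0.0945, 0.006]
tool_rot: [0.502, -0.499, 0.498, -0.501]
ft_force: [0.0, 0.1, 1.1]
grip_width: 0.0597
[0.4657 0.0945 0.006 ] [0.  0.1 1.1] 0.059714293475983775
[0.4658 0.0945 0.006 ] [ 0.3  0.3 -0.4]
[0.4658 0.0946 0.0061] [-0.2  0.5  0.2]
```

View pics/d2c.png

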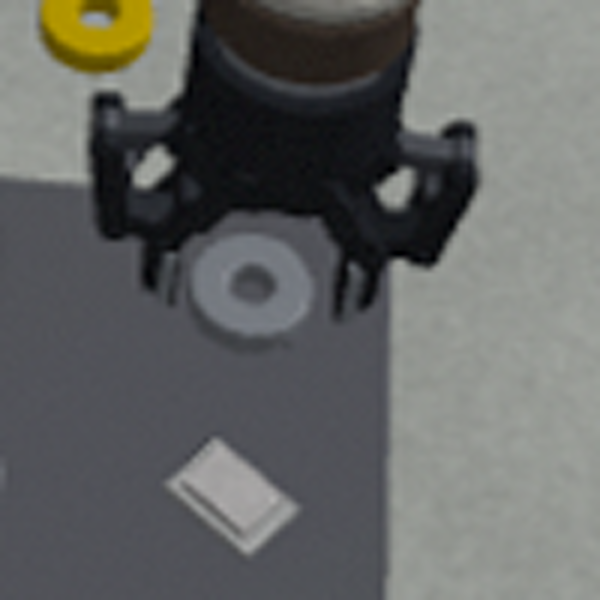

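View pics/w2.png

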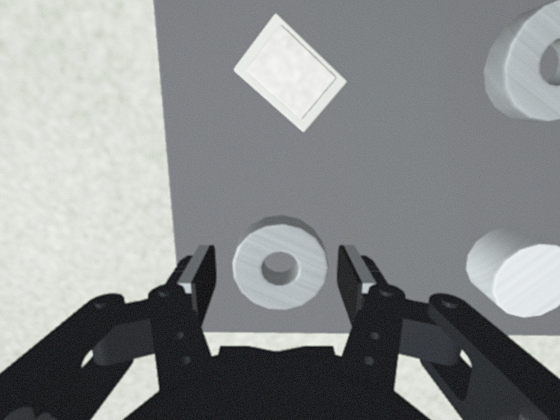

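```bash
python3 - <<'E'
from h import *
c=cam("wrist"); o=bot.get_obs(); e=o["eef_pos"]
for uv in ((280,265),): print(onz(c,uv,.018).round(4))
for p in (e,e+[0,0,.019],[e[0]-.03,e[1]-.011,e[2]+.005],[e[0]-.03,e[1]+.011,e[2]+.005],[.466,.094,.018]): print(np.round(p,3),proj(c,p))
print(onz(c,(214,247),.012),onz(c,(341,247),.012))
E
```

```text
[0.4688 0.0966 0.018 ]
[0.466 0.095 0.006] [273.91746754 257.42745649]
[0.466 0.095 0.025] [273.66614719 276.72517795]
[0.436 0.084 0.011] [214.17573013 281.58424727]
[0.436 0.106 0.011] [211.81928044 241.23987393]
[0.466 0.094 0.018] [273.99434411 270.0117791 ]
[0.4369802  0.10294754 0.012     ] [0.49829893 0.10321428 0.012     ]
```

```bash
python3 -m handwheel '[[0,0.06,0,0,0,0],[0,0.12,0,0,0,0],[0,0.12,0,0,0,0],[0,0.12,0,0,0,0],[0,0.12,0,0,0,0]]' -0.4; python3 - <<'E'
from h import *
o=bot.get_obs();print(o["eef_pos"].round(4),o["ft_force"].round(1),o["grip_width"])
c=cam("wrist","w3"); 
E
```

```text
clock: 4.22
eef_pos: [0.4664, 0.0947, 0.0055]
tool_rot: [-0.501, 0.498, -0.499, 0.502]
ft_force: [-4.6, -1.5, 19.9]
grip_width: 0.0433
[0.4664 0.0947 0.0055] [-4.6 -1.5 19.9] 0.04329690368800265
```

View pics/w3.png

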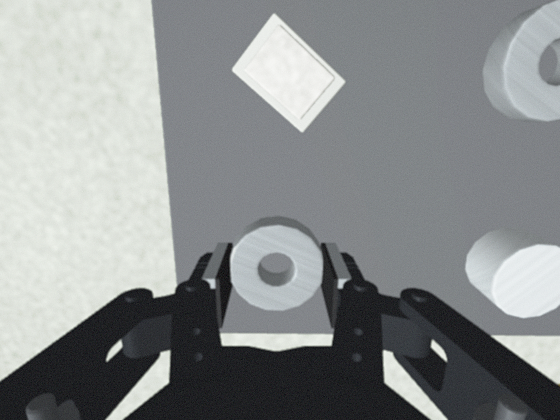

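```bash
python3 -m handwheel '[[0,0,0,0,0,0],[0,-0.1,0,0,0,0],[0,-0.4,0,0,0,0],[0,-1,0,0,0,0],[0,-1.4,0,0,0,0]]' -0.6; python3 - <<'E'
from h import *
o=bot.get_obs();print(o["eef_pos"].round(4),o["ft_force"].round(1),o["grip_width"])
c=cam("wrist","w4");c=cam("side"); crop(c,300,190,400,290,6,"d4c") 
E
```

```text
clock: 4.9
eef_pos: [0.4659, 0.0946, 0.0385]
tool_rot: [0.502, -0.499, 0.498, -0.501]
ft_force: [-0.1, -0.1, -2.1]
grip_width: 0.0431
[0.4659 0.0946 0.0385] [-0.1 -0.1 -2.1] 0.0430994465459737
```

View pics/w4.png

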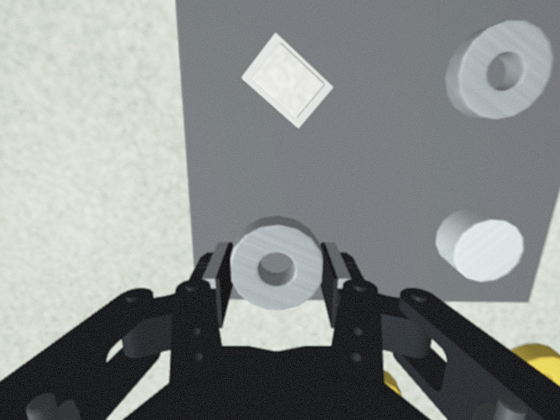

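View pics/d4c.png

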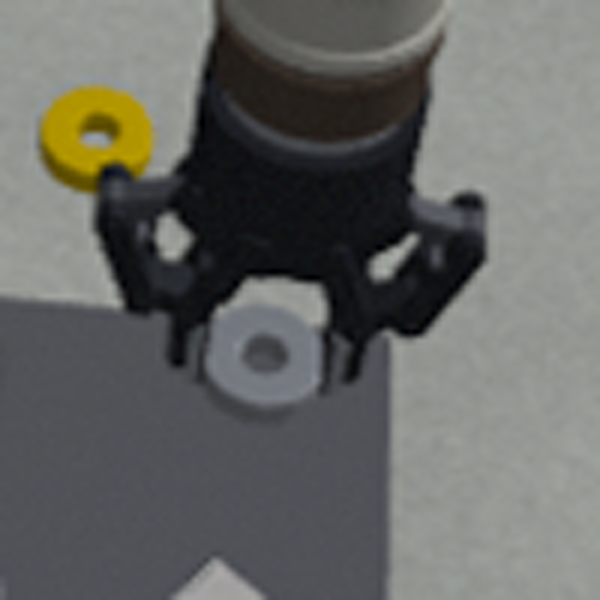

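```bash
python3 -m handwheel '[[0,-1,0,0,0,0],[0.5,-2.8,0.1,0,0,0],[1.5,-4.6,0.3,0,0,0],[3.0,-6.2,0.5,0,0,0],[4.7,-7.0,0.8,0,0,0]]'; python3 -m handwheel '[[1.6,0,0.2,0,0,0],[3.3,0,0.4,0,0,0],[4.9,0,0.5,0,0,0],[6.0,0,0.7,0,0,0],[6.4,0,0.8,0,0,0]]'; python3 - <<'E'
from h import *
o=bot.get_obs();print(o["eef_pos"].round(4),o["ft_force"].round(1),o["grip_width"])
E
```

```text
clock: 5.62
eef_pos: [0.4875, -0.0235, 0.2152]
tool_rot: [-0.501, 0.497, -0.499, 0.503]
ft_force: [0.4, 0.6, -2.2]
grip_width: 0.0431
clock: 6.25
eef_pos: [0.5072, -0.184, 0.2121]
tool_rot: [0.501, -0.5, 0.499, -0.501]
ft_force: [0.2, 1.0, -1.3]
grip_width: 0.043
[ 0.5072 -0.184   0.2121] [ 0.2  1.  -1.3] 0.043023406271935925
```

```bash
python3 - <<'E'
from h import *
o=bot.get_obs();print(o["eef_pos"].round(4))
c=cam("wrist","w5");c=cam("side"); crop(c,285,40,405,140,6,"d5c");c=cam("scene"); crop(c,130,70,230,170,6,"s5c");
o=bot.get_obs();print(o["eef_pos"].round(4))
E
```

```text
[ 0.5072 -0.184   0.2121]
[ 0.5072 -0.1823  0.2125]
```

View pics/w5.png

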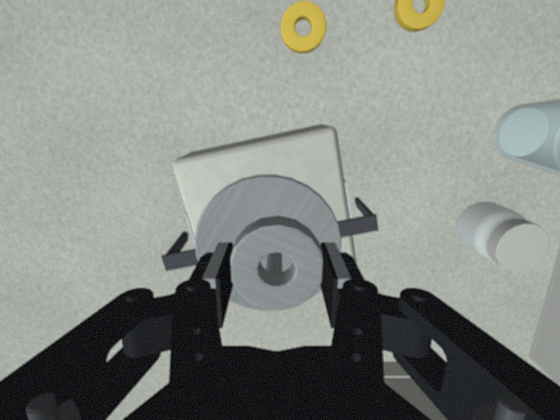

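View pics/d5c.png

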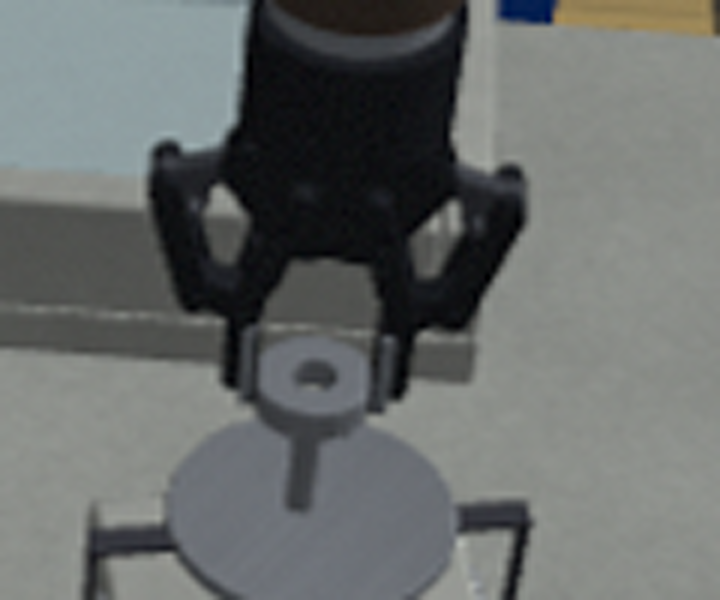

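View pics/s5c.png

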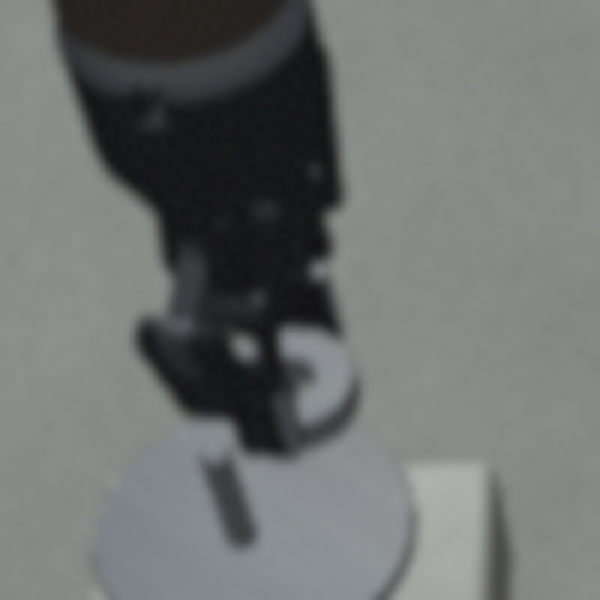

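```bash
cat >> h.py <<'E'
def stemx(c):
    pass
def ringtop(c,box,thr,lo=30,hi=400,S=6,dark=True,z=.2):
    x0,y0,x1,y1=box
    g=cv2.cvtColor(c["color"],cv2.COLOR_RGB2GRAY)[y0:y1,x0:x1]
    sub=cv2.resize(g,None,fx=S,fy=S,interpolation=cv2.INTER_CUBIC)
    m=((sub<thr) if dark else (sub>thr)).astype(np.uint8)
    cs,_=cv2.findContours(m,cv2.RETR_EXTERNAL,cv2.CHAIN_APPROX_NONE); out=[]
    for k in cs:
        a=cv2.contourArea(k)/S**2
        if lo<a<hi and len(k)>20:
            (u,v),ax,_=cv2.fitEllipse(k); uv=((u+.5)/S-.5+x0,(v+.5)/S-.5+y0)
            out.append((round(a,1),np.round(uv,1),np.round(np.array(ax)/S,1),onz(c,uv,z).round(4)))
    return out
E
python3 - <<'E'
from h import *
o=bot.get_obs();print(o["eef_pos"].round(4)); zt=o["eef_pos"][2]+.0125
c=cam("side"); print(*ringtop(c,(330,97,346,109),90,5,60,z=zt),sep="\n")
print(np.round(c["color"].mean(2)[97:109,326:350]).astype(int))
c=cam("scene"); print(np.round(c["color"].mean(2)[120:150,174:192]).astype(int))
c=cam("wrist"); print(*ringtop(c,(245,240,310,300),95,50,2000,z=zt),sep="\n"); crop(c,225,205,330,315,7,"w6c")
print(bot.get_obs()["eef_pos"].round(4))
for k in ((.5061,-.2205,.176),(.5061,-.2205,.126)): print(proj(c,k))
E
```

```text
[ 0.5072 -0.1823  0.2125]
(25.0, array([337.4, 102.5]), array([4.6, 7.2]), array([ 0.5062, -0.1851,  0.225 ]))
[[ 66  50  53  74  80  89 104 109 110 112 111 110 109 109 107 103  92  81
   79  81  83  53  46  86]
 [ 69  45  62  87 104 111 114 114 114 115 114 114 113 115 112 113 111 100
   85  79  83  50  35  67]
 [ 71  41  73 104 113 113 115 114 114 115 116 116 117 114 114 112 115 113
  107  96  78  39  40  64]
 [ 69  46  93 115 113 113 114 114 117 110  95  87  94 108 115 115 114 116
  114 110  83  36  43  66]
 [ 70  47  94 115 113 114 114 117 104  84  71  66  69  72  91 109 113 113
  116 118  90  36  53  70]
 [ 69  45  97 114 113 113 116 111  91  70  62  63  62  60  62 100 114 113
  114 117 101  52  53  71]
 [ 61  48  96 115 113 114 115 112  90  64  61  61  60  59  53  93 113 114
  115 117 104  56  55  73]
 [ 59  49 100 115 115 117 114 115  95  77  76  76  65  55  66 103 114 112
  113 118  92  44  56  64]
 [ 60  49  79 110 116 113 115 116 111 113 122 123 107 100 105 113 114 115
  116 118  89  47  58  62]
 [ 52  43  59  89 111 115 114 115 115 116 119 118 115 113 115 115 115 116
  115 
[... 1944 characters left out ...]
139]
 [ 30  28  24  33  50  63  65  66  75  85  92 104 121 133 138 141 141 140]
 [ 41  35  29  34  50  64  74  87 101 113 121 128 136 141 141 141 142 141]
 [ 72  67  61  60  67  76  90 111 125 134 138 140 142 142 142 141 142 142]
 [112 107 101  98 100 102 111 128 136 140 142 144 144 144 143 142 142 142]
 [135 133 128 127 127 127 129 137 140 141 141 142 143 144 144 144 143 143]
 [141 141 139 140 140 139 139 141 141 141 141 141 142 144 145 145 144 144]
 [142 142 143 142 142 143 143 143 142 141 141 141 142 143 143 145 145 146]]
(619.2, array([273.3, 270.3]), array([28.5, 32.3]), array([ 0.5071, -0.1821,  0.225 ]))
[ 0.5074 -0.1815  0.213 ]
[272.22936491 285.58474718]
[272.96168883 252.18364341]
```

View pics/w6c.png

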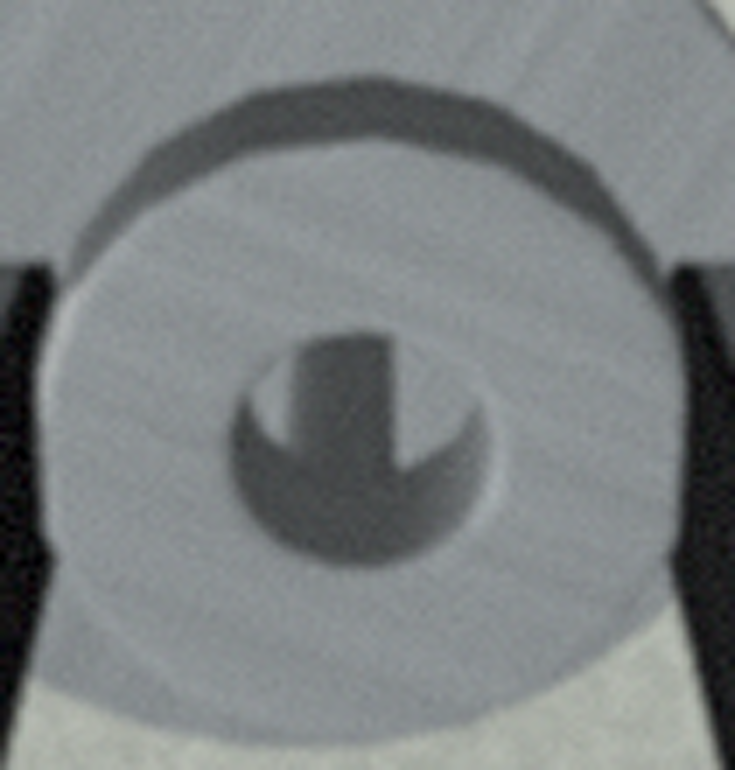

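```bash
python3 - <<'E'
from h import *
c=cam("wrist"); e=bot.get_obs()["eef_pos"]; print(e.round(4))
print(onz(c,(276.4,270),e[2]+.0125).round(4),onz(c,(277,267),e[2]+.0125).round(4),[onz(c,(274.3,258),z).round(4) for z in (.13,.135,.14)])
# stem bottom row/scale check: stem width px 14.6 -> depth
Rm=cv2.Rodrigues(c["rvec"])[0]; p=Rm@np.array([.506,-.2205,.135])+c["tvec"]; print(p, 12e-3*c["fx"]/p[2], 46e-3*c["fx"]/((Rm@np.array([*e[:2],e[2]+.0125])+c["tvec"])[2]))
print(Rm.round(3))
E
```

```text
[ 0.5074 -0.1815  0.2131]
[ 0.5086 -0.1817  0.2256] [ 0.5089 -0.1801  0.2256] [array([ 0.5073, -0.2237,  0.13  ]), array([ 0.5074, -0.2212,  0.135 ]), array([ 0.5074, -0.2187,  0.14  ])]
[-0.00281444  0.0441166   0.24311747] 15.257004884744935 97.91426213888803
[[ 1.     0.006  0.001]
 [ 0.006 -0.96   0.282]
 [ 0.002 -0.282 -0.96 ]]
```

```bash
python3 -m handwheel '[[0.5,0,-0.05,0,0,0],[1.2,0,-0.05,0,0,0],[1.5,0.4,-0.05,0,0,0],[1.52,0.9,-0.05,0,0,0],[1.52,1.1,-0.05,0,0,0]]'; python3 - <<'E'
from h import *
o=bot.get_obs();print(o["eef_pos"].round(4),o["ft_force"].round(1))
c=cam("side"); crop(c,285,70,385,150,7,"d7c")
c=cam("scene"); crop(c,130,100,210,180,7,"s7c")
c=cam("wrist"); crop(c,225,205,330,315,7,"w7c")
o=bot.get_obs();print(o["eef_pos"].round(4),o["ft_force"].round(1))
E
```

```text
clock: 7.22
eef_pos: [0.5054, -0.2204, 0.1836]
tool_rot: [0.502, -0.5, 0.497, -0.501]
ft_force: [-0.7, -0.6, -2.4]
grip_width: 0.0427
[ 0.5054 -0.2204  0.1836] [-0.7 -0.6 -2.4]
[ 0.5061 -0.2203  0.1849] [ 0.5  0.4 -2. ]
```

View pics/w7c.png

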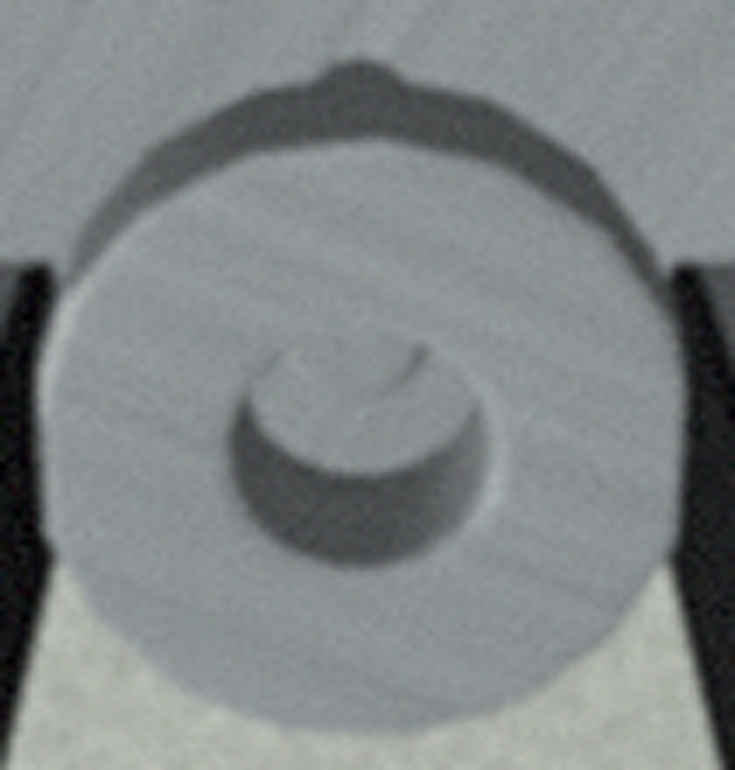

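View pics/d7c.png

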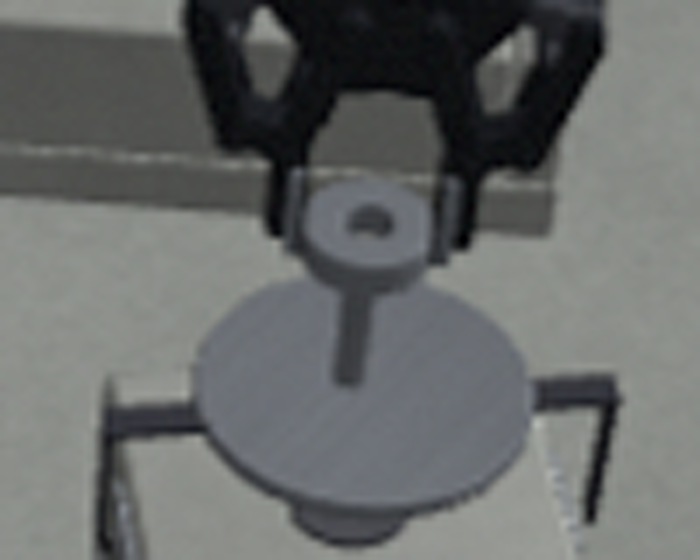

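View pics/s7c.png

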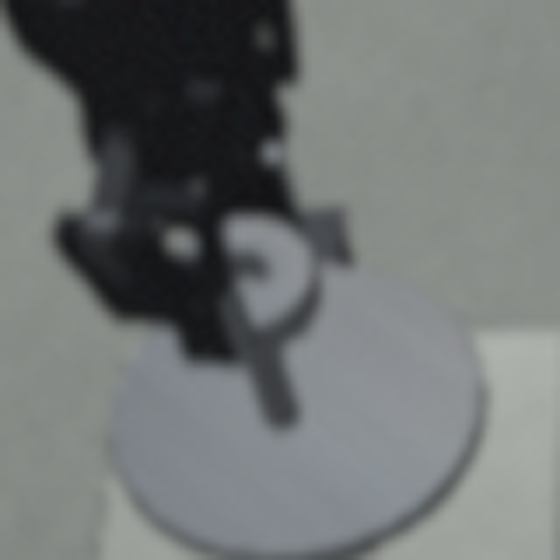

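```bash
python3 - <<'E'
from h import *
c=cam("wrist"); e=bot.get_obs()["eef_pos"]; print(e.round(4))
g=cv2.cvtColor(c["color"],cv2.COLOR_RGB2GRAY)[245:292,252:302]
g=cv2.resize(g,None,fx=12,fy=12,interpolation=cv2.INTER_CUBIC)
g=np.clip((g.astype(float)-80)*255/90,0,255).astype(np.uint8); cv2.imwrite("pics/w7d.png",g)
zt=e[2]+.0125
print("ring",onz(c,(276.4,269.6),zt).round(4),"stem",[onz(c,(275,253.1),z).round(4) for z in (.174,.176)])
for p in ((.5061,-.2205,.176),(.5061,-.2205,.126)): print(proj(c,p))
E
```

```text
[ 0.5065 -0.2203  0.1854]
ring [ 0.5074 -0.22    0.1979] stem [array([ 0.5067, -0.2232,  0.174 ]), array([ 0.5067, -0.2222,  0.176 ])]
[273.95057512 250.23099793]
[274.46390362 218.87633619]
```

View pics/w7d.png

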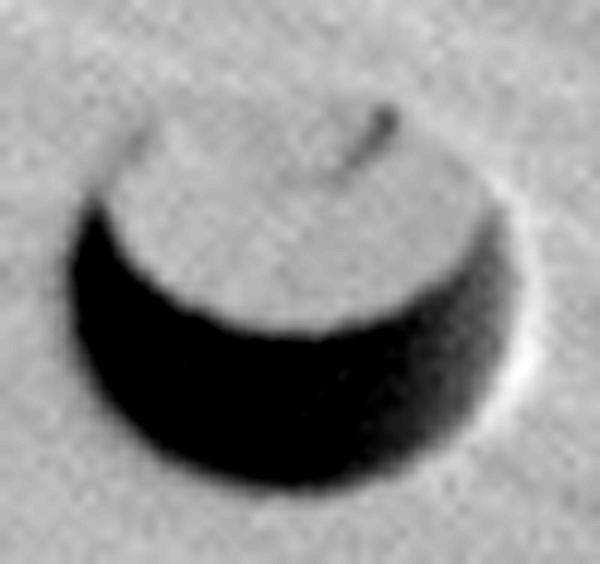

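```bash
python3 -m handwheel '[[0.03,0.1,-0.02,0,0,0],[0.03,0.2,-0.02,0,0,0],[0.03,0.3,-0.02,0,0,0],[0.03,0.4,-0.02,0,0,0],[0.03,0.5,-0.02,0,0,0]]'; python3 - <<'E'
from h import *
c=cam("wrist"); crop(c,225,205,330,315,7,"w8c")
o=bot.get_obs();print(o["eef_pos"].round(4),o["ft_force"].round(1))
E
```

```text
clock: 8.05
eef_pos: [0.5059, -0.2215, 0.1729]
tool_rot: [0.501, -0.499, 0.498, -0.501]
ft_force: [-0.3, -0.3, -1.8]
grip_width: 0.043
[ 0.5057 -0.2214  0.1725] [-0.5  0.4 -1.9]
```

View pics/w8c.png

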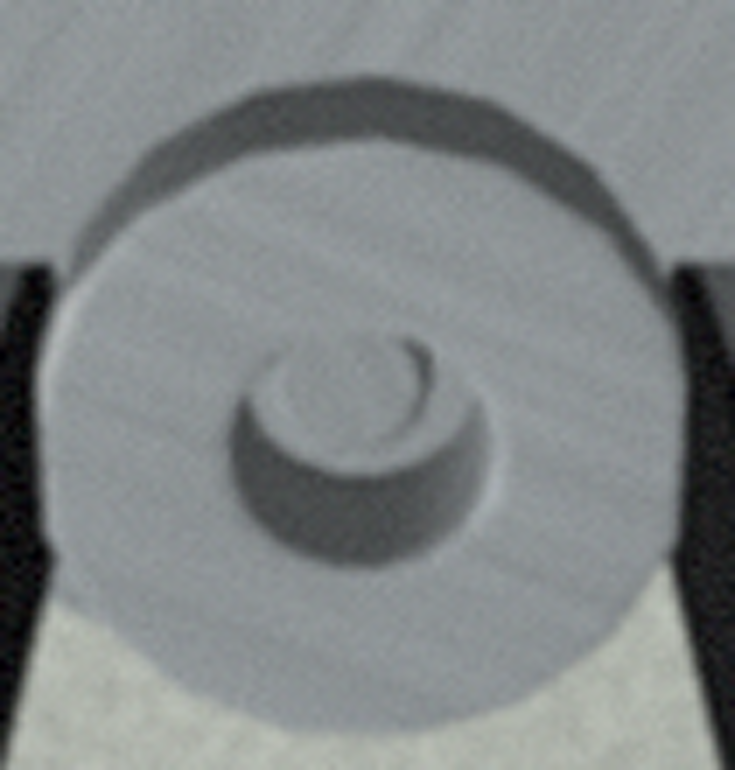

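```bash
python3 -m handwheel '[[0,0.2,-0.03,0,0,0],[0,0.45,-0.03,0,0,0],[0,0.75,-0.03,0,0,0],[0,1.05,-0.03,0,0,0],[0,1.3,-0.03,0,0,0]]'; python3 - <<'E'
from h import *
c=cam("wrist"); crop(c,225,205,330,315,7,"w9c")
o=bot.get_obs();print(o["eef_pos"].round(4),o["ft_force"].round(1))
c=cam("side"); crop(c,285,70,385,150,7,"d9c")
E
```

```text
clock: 8.72
eef_pos: [0.505, -0.2214, 0.1398]
tool_rot: [0.502, -0.499, 0.498, -0.501]
ft_force: [-0.8, -0.2, -1.7]
grip_width: 0.0431
[ 0.5046 -0.2212  0.139 ] [-0.2  1.  -2.2]
```

View pics/w9c.png

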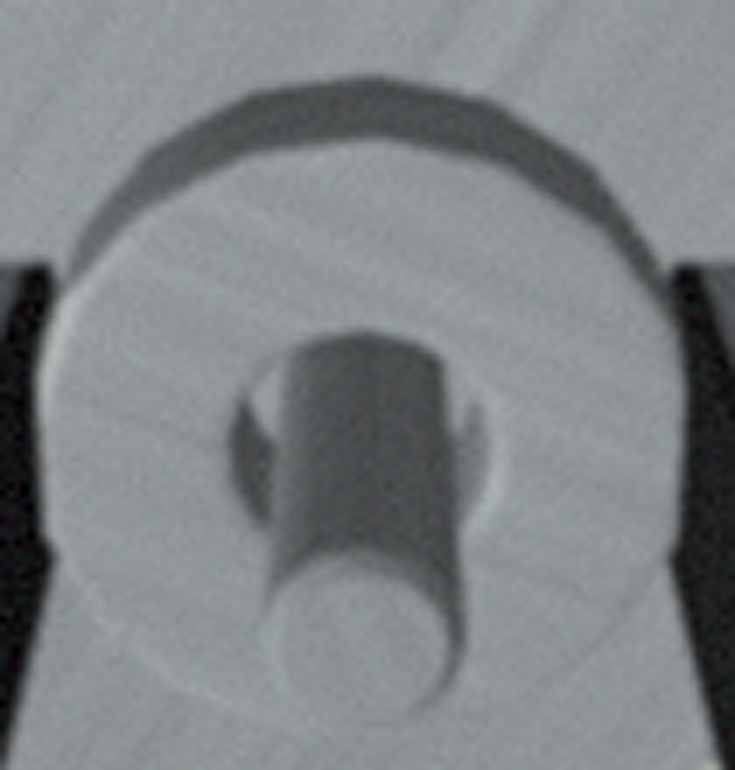

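View pics/d9c.png

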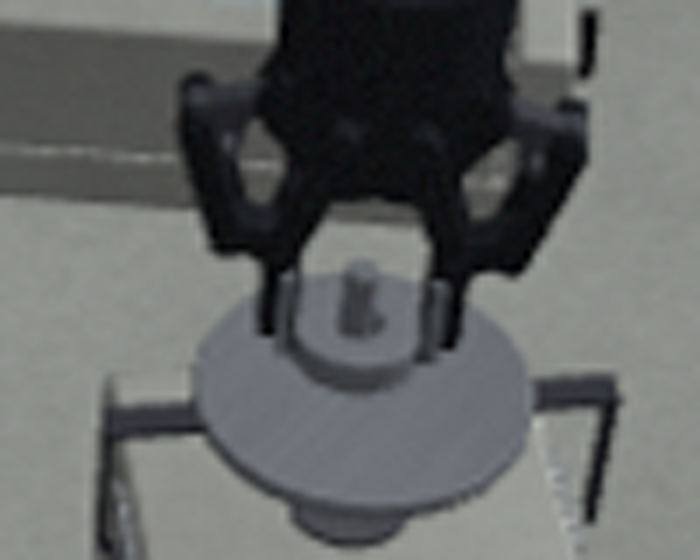

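```bash
python3 -m handwheel '[[0,0.1,0,0,0,0],[0,0.2,0,0,0,0],[0,0.3,0,0,0,0],[0,0.38,0,0,0,0],[0,0.38,0,0,0,0]]'; python3 -m handwheel '[[0,0,0,0,0,0],[0,0,0,0,0,0],[0,0,0,0,0,0],[0,0,0,0,0,0],[0,0,0,0,0,0]]' 0.35; python3 - <<'E'
from h import *
c=cam("wrist"); crop(c,225,205,330,315,7,"w10c")
o=bot.get_obs();print(o["eef_pos"].round(4),o["ft_force"].round(1))
c=cam("side"); crop(c,285,70,385,150,7,"d10c")
E
```

```text
clock: 9.45
eef_pos: [0.5051, -0.2214, 0.1309]
tool_rot: [0.502, -0.499, 0.498, -0.501]
ft_force: [0.5, 1.4, -1.4]
grip_width: 0.0432
clock: 10.07
eef_pos: [0.5052, -0.2215, 0.1311]
tool_rot: [-0.501, 0.498, -0.499, 0.501]
ft_force: [-0.0, -1.0, 0.6]
grip_width: 0.0575
[ 0.5052 -0.2215  0.1311] [0.2 0.4 0.1]
```

View pics/w10c.png

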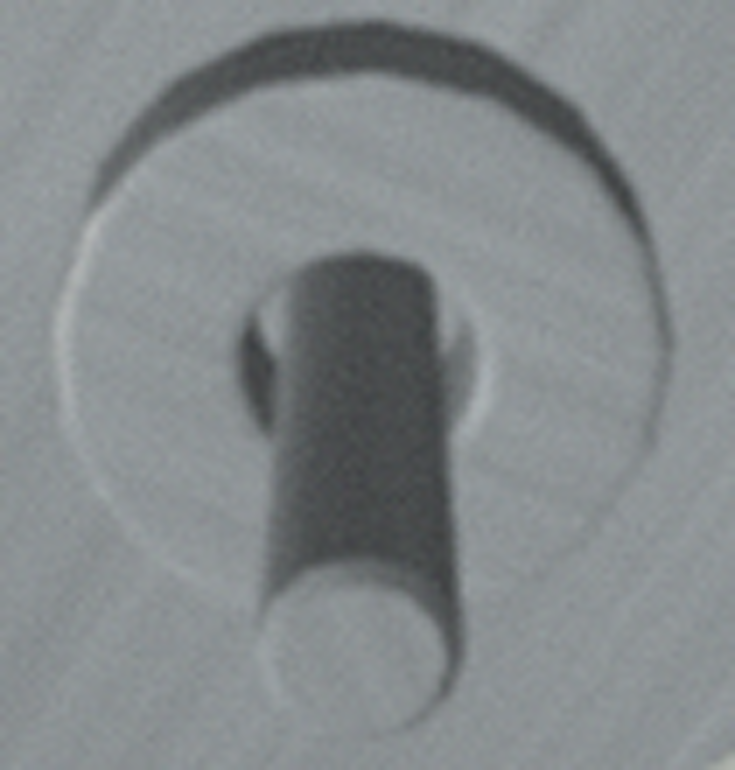

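View pics/d10c.png

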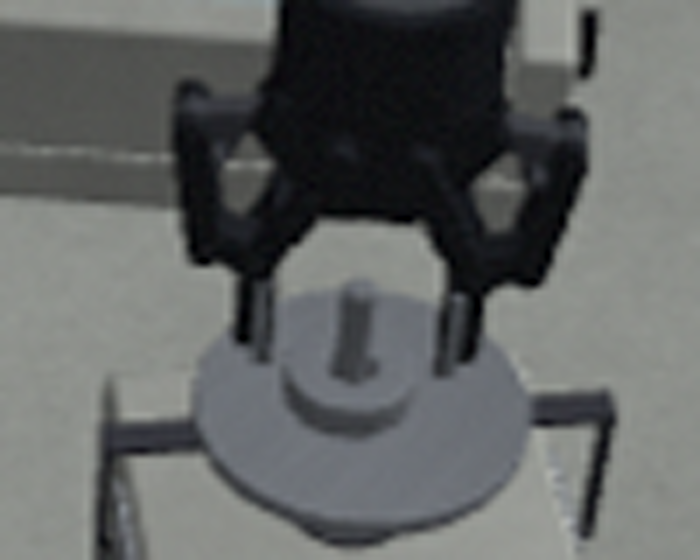

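```bash
python3 -m handwheel '[[0,-0.8,0,0,0,0],[0,-2.2,0,0,0,0],[-1,-3.2,0.2,0,0,0],[-2.8,-3.2,0.5,0,0,0],[-5,-3.2,0.9,0,0,0]]'; python3 -m handwheel '[[-2.2,0,0.4,0,0,0],[-4.5,0,0.8,0,0,0],[-6.9,0.8,1.2,0,0,0],[-9.3,1.8,1.6,0,0,0],[-10.8,2.8,1.9,0,0,0]]'; python3 - <<'E'
from h import *
o=bot.get_obs();print(o["eef_pos"].round(4)); Rm=R.from_quat(o["tool_rot"])
print((Rm.inv().apply(np.array([.575,.1856,.025])-o["eef_pos"])/.025).round(2),Rm.as_matrix().round(3))
c=cam("wrist","w11")
c=cam("scene"); crop(c,130,115,230,225,5,"s11")
c=cam("side"); crop(c,285,95,385,190,6,"d11")
E
```

```text
clock: 10.8
eef_pos: [0.5274, -0.0959, 0.2117]
tool_rot: [-0.501, 0.499, -0.5, 0.501]
ft_force: [0.9, 0.1, 0.2]
grip_width: 0.0579
clock: 11.42
eef_pos: [0.5732, 0.1767, 0.1408]
tool_rot: [-0.501, 0.498, -0.498, 0.502]
ft_force: [0.3, 0.2, 0.1]
grip_width: 0.0576
[0.5732 0.1767 0.1408]
[-0.35  4.63  0.07] [[ 0.008  0.001  1.   ]
 [-1.     0.001  0.008]
 [-0.001 -1.     0.001]]
```

View pics/w11.png

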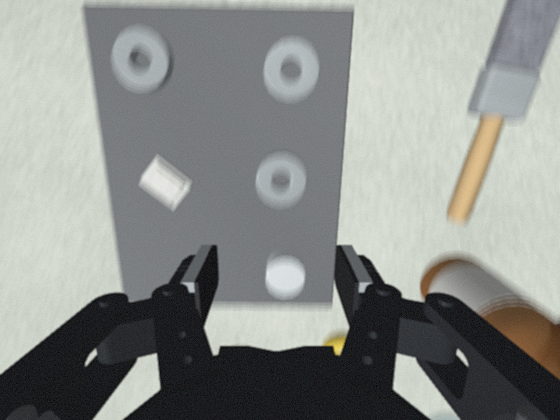

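View pics/s11.png

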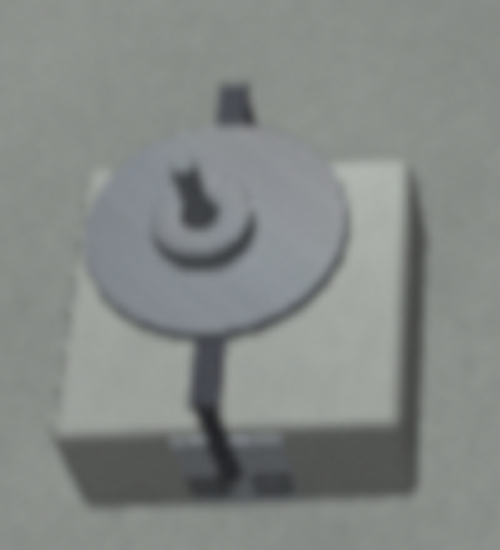

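View pics/d11.png

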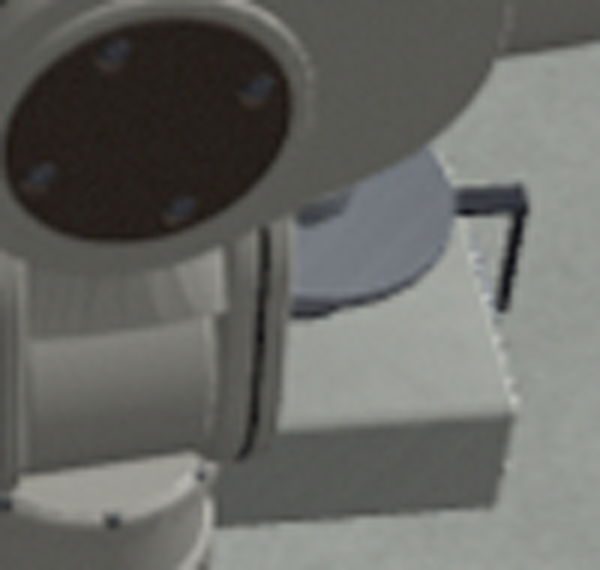

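```bash
python3 - <<'E'
from h import *
c=cam("scene"); print([onz(c,(282,y),z).round(3) for y,z in ((302,0.03),(275,.165))])
c=cam("side"); print([onz(c,(216,y),z).round(3) for y,z in ((236,0.02),(200,.165))])
c=cam("wrist"); print(onz(c,(281,180),.018).round(4), bot.get_obs()["eef_pos"].round(4), ringtop(c,(250,145,312,215),118,300,4000,dark=False,z=.018))
E
```

```text
[array([0.76 , 0.076, 0.03 ]), array([0.758, 0.076, 0.165])]
[array([0.756, 0.069, 0.02 ]), array([0.742, 0.078, 0.165])]
[0.5782 0.1867 0.018 ] [0.5732 0.1732 0.1417] []
```

```bash
python3 -m handwheel '[[-0.25,0.8,0.07,0,0,0],[-0.5,2.2,0.07,0,0,0],[-0.5,3.8,0.07,0,0,0],[-0.5,4.7,0.07,0,0,0],[-0.5,5.0,0.07,0,0,0]]' 0.4; python3 - <<'E'
from h import *
c=cam("wrist","w12")
c=cam("scene"); crop(c,130,115,230,225,5,"s12")
o=bot.get_obs();print(o["eef_pos"].round(4)); 
E
```

```text
clock: 12.35
eef_pos: [0.5742, 0.1847, 0.0156]
tool_rot: [0.501, -0.499, 0.499, -0.5]
ft_force: [0.8, 0.0, 1.0]
grip_width: 0.0596
[0.5749 0.1854 0.0165]
```

View pics/w12.png

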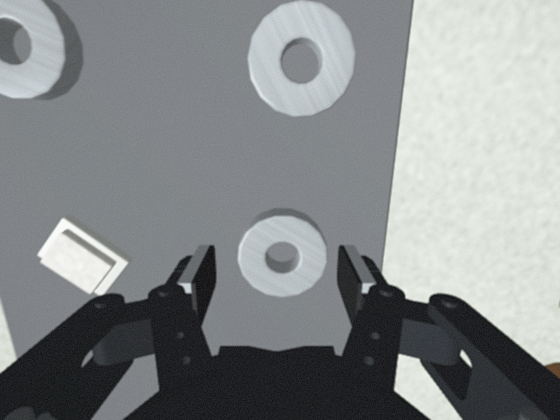

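```bash
python3 - <<'E'
from h import *
c=cam("wrist"); e=bot.get_obs()["eef_pos"]; print(e.round(4)); r=ringtop(c,(262,238,304,276),110,100,2000,z=.018); print(r, ringtop(c,(230,205,335,300),125,2000,9000,dark=False,z=.018))
E
```

```text
[0.5755 0.1859 0.0173]
[(238.4, array([275.8, 264.4]), array([14.8, 27.7]), array([0.5759, 0.1822, 0.018 ]))] []
```

```bash
python3 - <<'E'
from h import *
c=cam("wrist"); e=bot.get_obs()["eef_pos"]; print(e.round(4)); crop(c,225,200,330,310,7,"w13c")
np.save("c.npy",np.array([c["fx"],c["cx"],c["cy"],*c["rvec"],*c["tvec"]]))
for uv in ((277,256),(277,260),(281,258)): print(uv,onz(c,uv,.018).round(4))
E
```

```text
[0.5758 0.1862 0.0177]
(277, 256) [0.5771 0.187  0.018 ]
(277, 260) [0.5771 0.1848 0.018 ]
(281, 258) [0.5791 0.1859 0.018 ]
```

View pics/w13c.png

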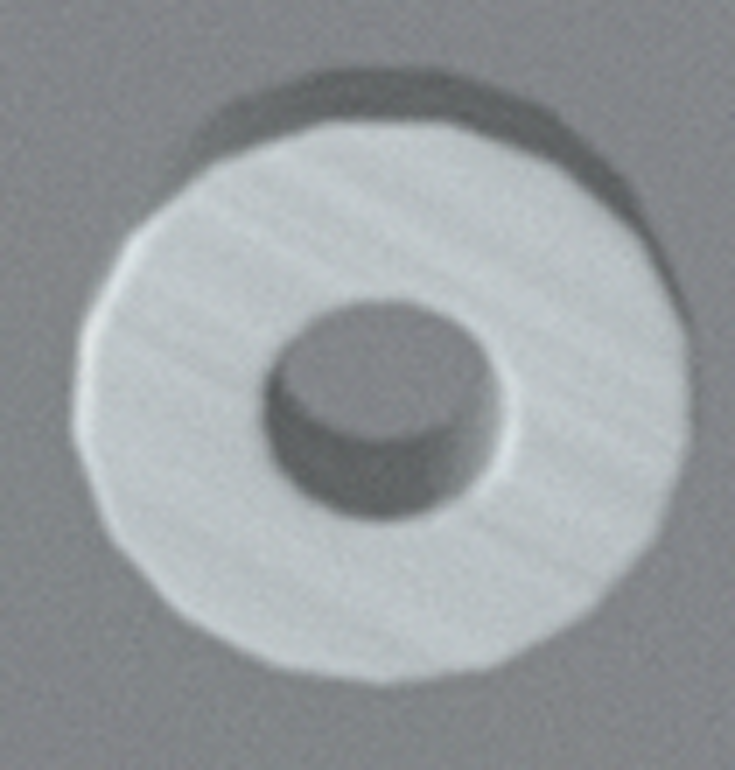

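```bash
python3 -m handwheel '[[0,0.15,0.02,0,0,0],[0,0.3,0.02,0,0,0],[0,0.4,0.02,0,0,0],[0,0.4,0.02,0,0,0],[0,0.4,0.02,0,0,0]]'; python3 -m handwheel '[[0,0,0,0,0,0],[0,0,0,0,0,0],[0,0,0,0,0,0],[0,0,0,0,0,0],[0,0,0,0,0,0]]' -0.5; python3 -m handwheel '[[0,0,0,0,0,0],[0,-0.1,0,0,0,0],[0,-0.6,0,0,0,0],[0,-1.6,0,0,0,0],[0,-3,0,0,0,0]]'; python3 - <<'E'
from h import *
c=cam("wrist"); e=bot.get_obs(); print(e["eef_pos"].round(4),e["ft_force"].round(1)); crop(c,225,200,330,310,7,"w14c")
E
```

```text
clock: 13.18
eef_pos: [0.575, 0.1866, 0.006]
tool_rot: [0.502, -0.499, 0.498, -0.501]
ft_force: [-0.7, 0.7, -0.2]
grip_width: 0.0602
clock: 13.8
eef_pos: [0.5756, 0.1866, 0.007]
tool_rot: [-0.501, 0.498, -0.499, 0.502]
ft_force: [-0.2, 0.1, 6.0]
grip_width: 0.0433
clock: 14.42
eef_pos: [0.5739, 0.1862, 0.0809]
tool_rot: [0.502, -0.499, 0.498, -0.501]
ft_force: [0.5, 0.9, -1.4]
grip_width: 0.0434
[0.5774 0.1872 0.0871] [0.1 0.  1.6]
```

View pics/w14c.png

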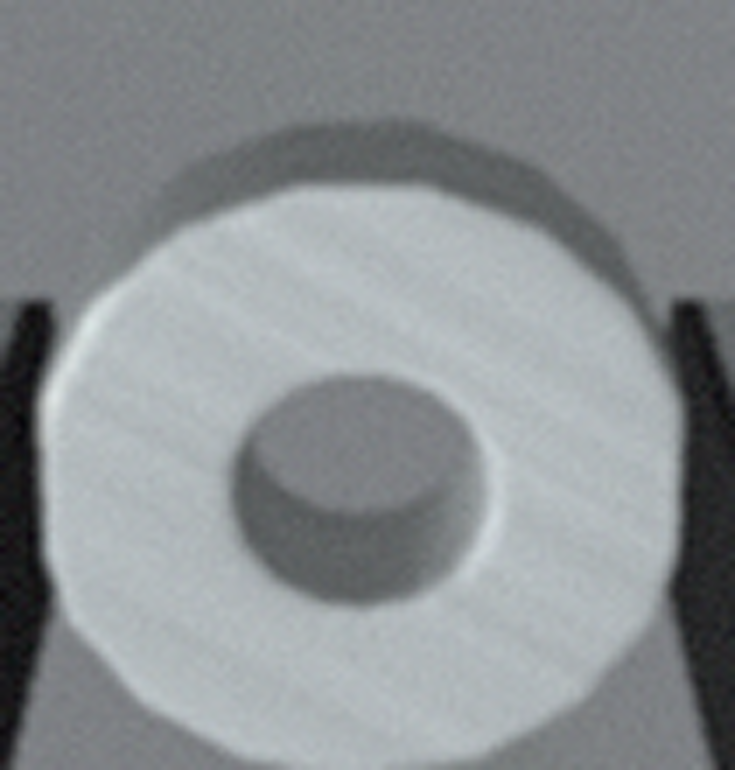

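```bash
python3 - <<'E'
import cv2,numpy as np
a=cv2.imread("pics/s_stand.png");b=cv2.imread("pics/s12.png")
cv2.imwrite("pics/cmp12.png",cv2.resize(np.hstack([a[350:530,120:340],b[350:530,120:340]]),None,fx=1.8,fy=1.8))
E
```

```text
(no output)
```

View pics/cmp12.png

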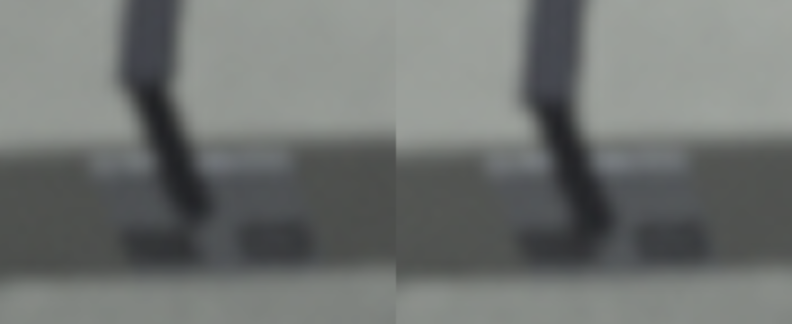

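```bash
python3 -m handwheel '[[0.6,-1.6,-0.1,0,0,0],[2,-3.4,-0.4,0,0,0],[4,-4.5,-0.7,0,0,0],[6.2,-4.9,-1.1,0,0,0],[8.3,-4.9,-1.5,0,0,0]]'; python3 -m handwheel '[[2,0,-0.4,0,0,0],[4,0,-0.75,0,0,0],[6,0,-1.1,0,0,0],[7.5,0,-1.35,0,0,0],[8,0,-1.45,0,0,0]]'; python3 -m handwheel '[[0,0,0,0,0,0],[0,0,0,0,0,0],[0,0,0,0,0,0],[0,0,0,0,0,0],[0,0,0,0,0,0]]'; python3 - <<'E'
from h import *
e=bot.get_obs(); print(e["eef_pos"].round(4),e["ft_force"].round(1)); c=cam("wrist");  crop(c,225,200,330,310,7,"w15c")
Rm=R.from_quat(e["tool_rot"])
print((Rm.inv().apply(np.array([.5052,-.2215,.18])-e["eef_pos"])/.025).round(2),Rm.as_matrix().round(3))
c=cam("scene"); crop(c,130,115,230,225,5,"s15")
E
```

```text
clock: 15.1
eef_pos: [0.5391, -0.0228, 0.2054]
tool_rot: [-0.501, 0.497, -0.499, 0.502]
ft_force: [0.6, -1.2, -2.6]
grip_width: 0.0433
clock: 15.72
eef_pos: [0.503, -0.2235, 0.2037]
tool_rot: [-0.501, 0.499, -0.499, 0.501]
ft_force: [0.7, 0.3, -2.0]
grip_width: 0.0432
clock: 16.35
eef_pos: [0.5039, -0.221, 0.2036]
tool_rot: [-0.502, 0.498, -0.498, 0.502]
ft_force: [0.4, 0.2, -1.2]
grip_width: 0.0433
[ 0.5039 -0.221   0.2036] [ 0.4  0.2 -1.2]
[0.02 0.95 0.05] [[ 0.007  0.     1.   ]
 [-1.     0.     0.007]
 [-0.    -1.     0.   ]]
```

View pics/w15c.png

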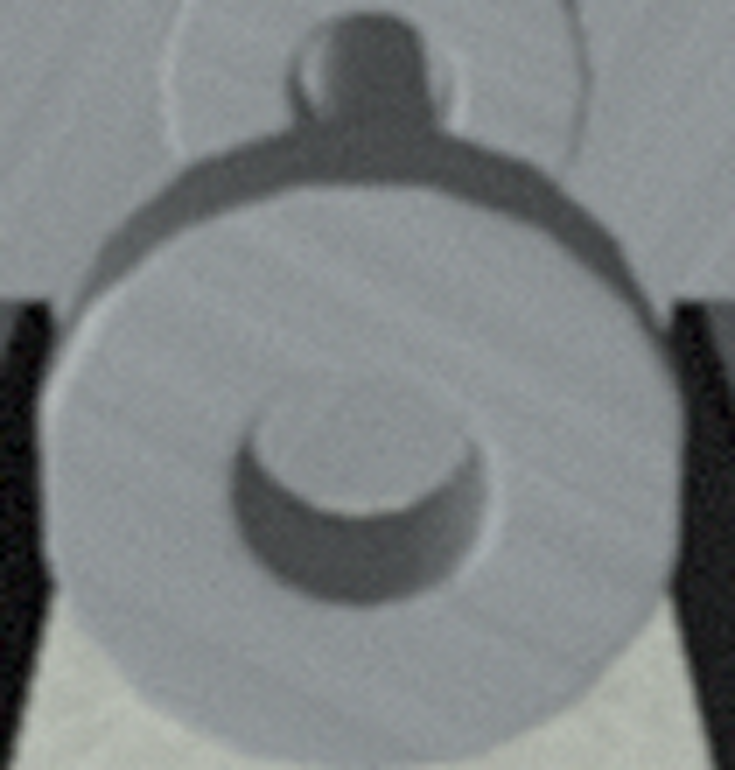

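```bash
python3 -m handwheel '[[0.02,0.2,0.05,0,0,0],[0.02,0.55,0.05,0,0,0],[0.02,0.9,0.05,0,0,0],[0.02,1.1,0.05,0,0,0],[0.02,1.2,0.05,0,0,0]]'; python3 - <<'E'
from h import *
e=bot.get_obs(); print(e["eef_pos"].round(4),e["ft_force"].round(1)); c=cam("wrist");  crop(c,225,200,330,310,7,"w16c")
E
```

```text
clock: 17.08
eef_pos: [0.5047, -0.2219, 0.1729]
tool_rot: [0.502, -0.499, 0.498, -0.501]
ft_force: [0.6, -0.1, -1.3]
grip_width: 0.0433
[ 0.5047 -0.2219  0.1729] [ 0.6 -0.1 -1.3]
```

View pics/w16c.png

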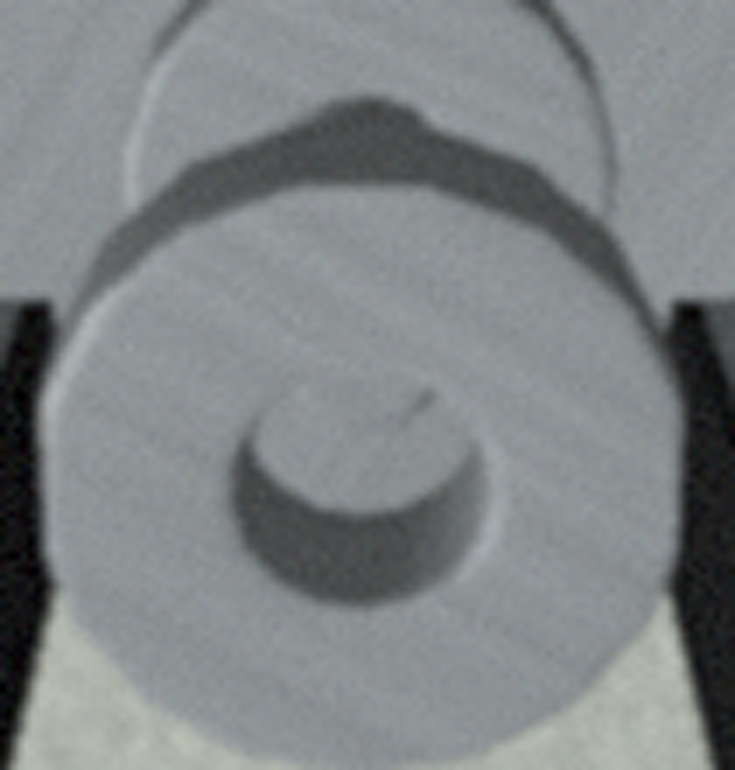

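View pics/s15.png

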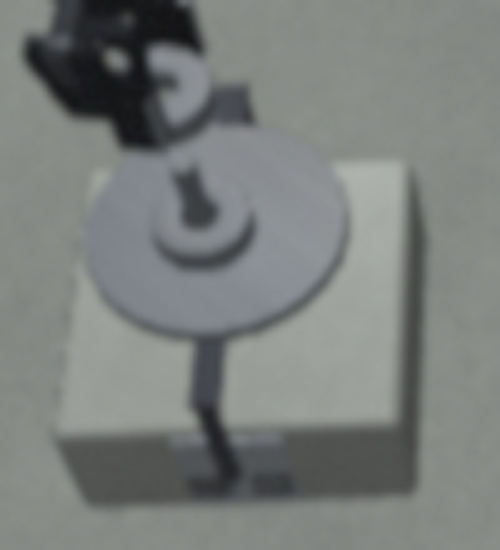

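```bash
python3 -m handwheel '[[0,0.15,0.01,0,0,0],[0,0.3,0.01,0,0,0],[0,0.45,0.01,0,0,0],[0,0.6,0.01,0,0,0],[0,0.7,0.01,0,0,0]]'; python3 - <<'E'
from h import *
e=bot.get_obs(); print(e["eef_pos"].round(4),e["ft_force"].round(1)); c=cam("wrist");  crop(c,225,200,330,310,7,"w17c")
E
```

```text
clock: 17.75
eef_pos: [0.5051, -0.2219, 0.1557]
tool_rot: [0.502, -0.499, 0.498, -0.501]
ft_force: [-0.5, 0.4, -2.0]
grip_width: 0.0432
[ 0.5051 -0.2219  0.1557] [-0.5  0.4 -2. ]
```

View pics/w17c.png

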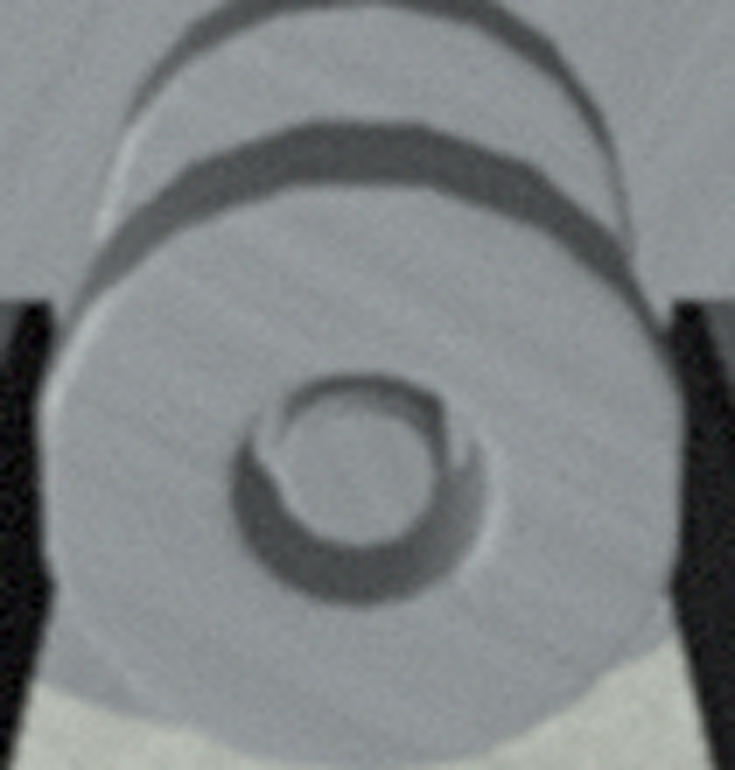

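```bash
python3 -m handwheel '[[0,0.2,0,0,0,0],[0,0.45,0,0,0,0],[0,0.7,0,0,0,0],[0,0.85,0,0,0,0],[0,0.93,0,0,0,0]]'; python3 - <<'E'
from h import *
e=bot.get_obs(); print(e["eef_pos"].round(4),e["ft_force"].round(1)); c=cam("side");  crop(c,285,80,385,160,7,"d18c")
E
```

```text
clock: 18.42
eef_pos: [0.5051, -0.2219, 0.1324]
tool_rot: [0.502, -0.499, 0.498, -0.501]
ft_force: [0.1, -0.3, -0.6]
grip_width: 0.0434
[ 0.5051 -0.2219  0.1324] [ 0.1 -0.3 -0.6]
```

View pics/d18c.png

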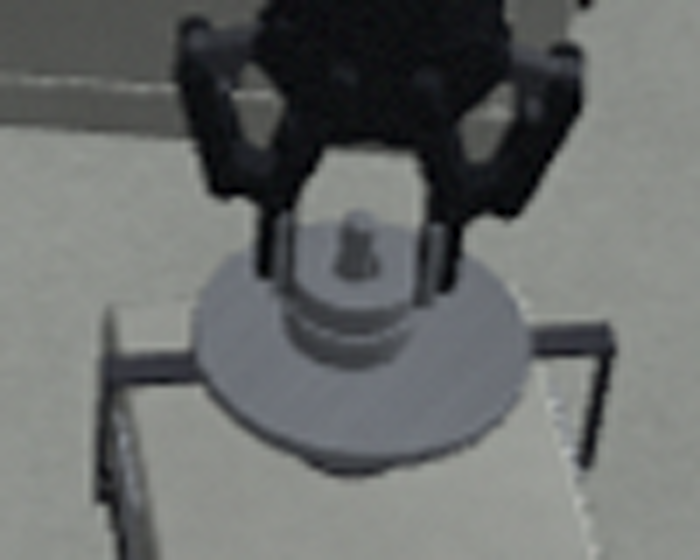

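```bash
python3 -m handwheel '[[0,0,0,0,0,0],[0,0,0,0,0,0],[0,0,0,0,0,0],[0,0,0,0,0,0],[0,0,0,0,0,0]]' 0.35; python3 -m handwheel '[[0,-0.2,0,0,0,0],[0,-0.8,0,0,0,0],[0,-1.6,0,0,0,0],[0,-2.6,0,0,0,0],[-0.3,-3.3,0,0,0,0]]';  python3 - <<'E'
from h import *
e=bot.get_obs(); print(e["eef_pos"].round(4),e["ft_force"].round(1)); c=cam("side");  crop(c,285,80,385,180,6,"d19c")
c=cam("scene");  crop(c,130,115,230,225,5,"s19c");c=cam("wrist","w19")
E
```

```text
clock: 19.1
eef_pos: [0.5052, -0.222, 0.1329]
tool_rot: [-0.501, 0.498, -0.499, 0.501]
ft_force: [0.1, 0.2, 0.6]
grip_width: 0.0578
clock: 19.73
eef_pos: [0.5058, -0.215, 0.2179]
tool_rot: [-0.501, 0.498, -0.5, 0.502]
ft_force: [0.5, -0.2, -0.0]
grip_width: 0.0576
[ 0.5058 -0.215   0.2179] [ 0.5 -0.2 -0. ]
```

View pics/d19c.png

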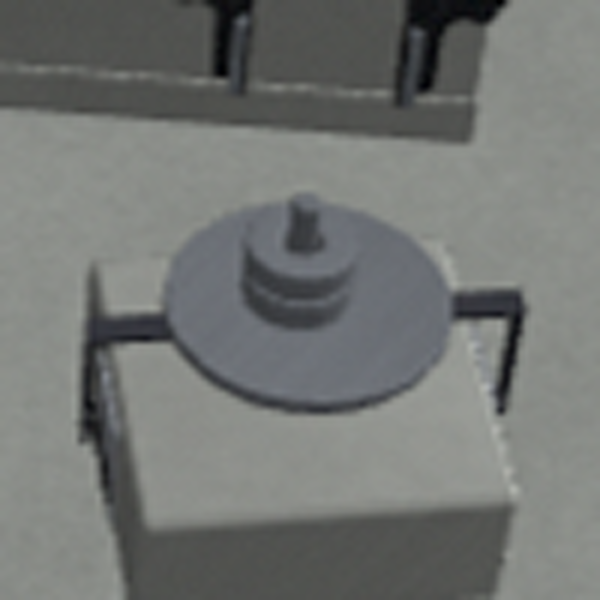

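View pics/s19c.png

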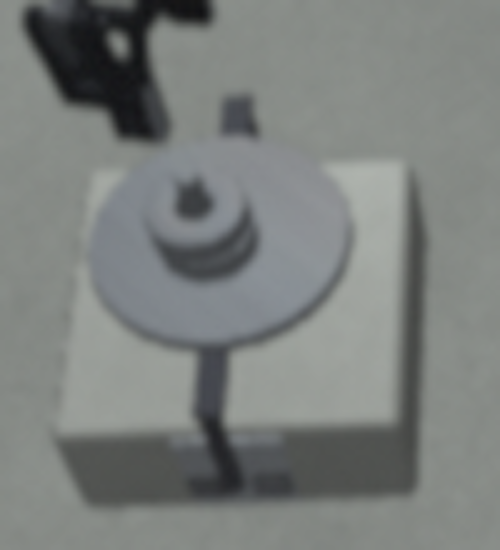

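View pics/w19.png

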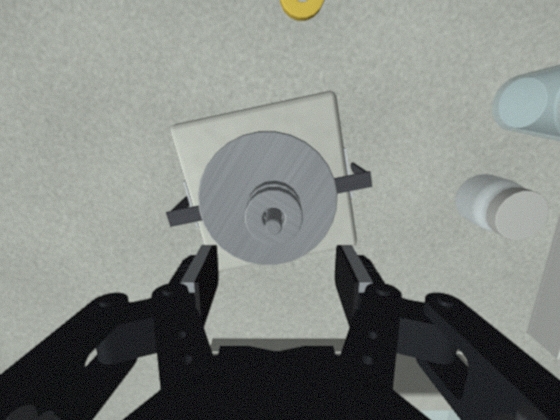

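```bash
python3 - <<'E'
from h import *
s=cam("scene"); d=cam("side")
for a,b in (((211,147.4),(370.8,162.8)),((209,199.4),(309.7,168))):
    p=tri([ray(s,a),ray(d,b)]); print(p.round(4),proj(s,p).round(1),proj(d,p).round(1), onz(s,a,.065).round(4), onz(d,b,.065).round(4))
crop(d,290,90,385,185,8,"d20"); crop(s,135,120,220,220,6,"s20")
E
```

```text
[ 0.4079 -0.1592  0.0644] [210.9 147.2] [370.7 163. ] [ 0.4089 -0.1586  0.065 ] [ 0.4077 -0.1592  0.065 ]
[ 0.5561 -0.127   0.0626] [209.  199.4] [309.7 168. ] [ 0.5576 -0.1263  0.065 ] [ 0.5561 -0.1248  0.065 ]
```

View pics/d20.png

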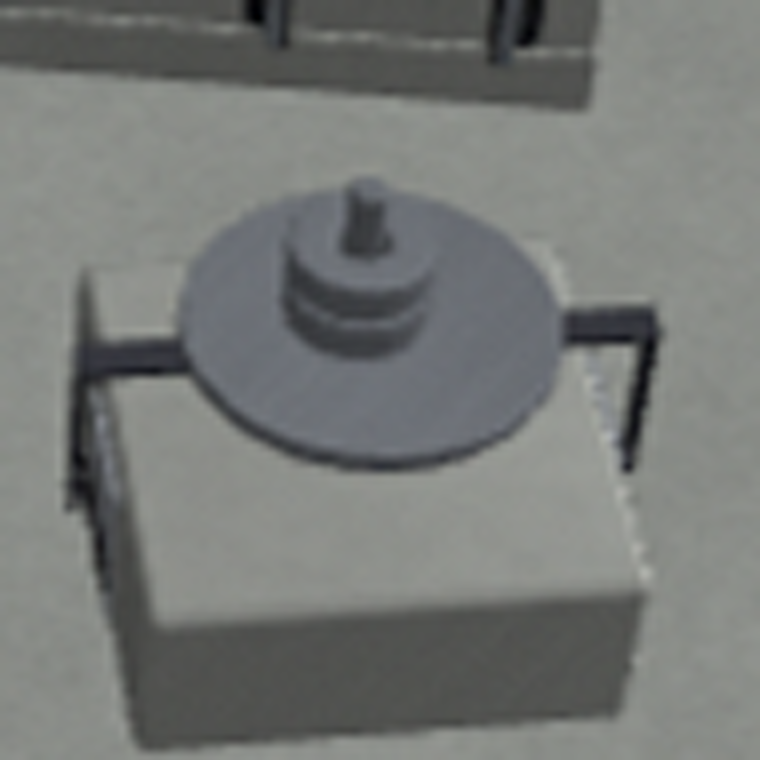

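View pics/s20.png

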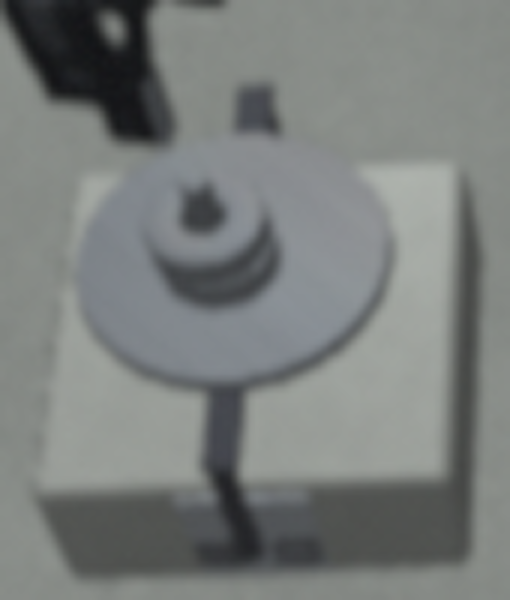

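```bash
python3 - <<'E'
from h import *
s=cam("scene"); d=cam("side")
p=tri([ray(s,(173.8,162.6)),ray(d,(336.0,129.8))]); print("tray",p.round(4),proj(s,p)-[173.8,162.6],proj(d,p)-[336,129.8])
# ellipse-centre bias at this guess
a=np.linspace(0,2*np.pi,72)
for c in (s,d):
    q=np.array([proj(c,p+[.06*np.cos(t),.06*np.sin(t),0]) for t in a]); print("bias",((q.max(0)+q.min(0))/2-proj(c,p)).round(2),"ext",(q.max(0)-q.min(0)).round(1))
for uv in ((335.4,112.9),):
    o,dd=ray(d,uv); st=np.array([.5061,-.2205]); 
    t=(st[1]-o[1])/dd[1]; print("stem top side",(o+t*dd).round(4))
g=d["color"].mean(2)
print(g[108:118,330:342].round().astype(int))
E
```

```text
tray [ 0.5002 -0.2173  0.11  ] [-0.15305727 -0.27098689] [-0.17867131  0.22333858]
bias [-0.11  0.62] ext [53.1 42. ]
bias [0.03 0.48] ext [48.6 33.9]
stem top side [ 0.5063 -0.2205  0.1624]
[[140 139 138 138 138 138 138 140 140 141 141 143]
 [138 139 137 139 138 138 140 138 138 138 137 141]
 [137 138 137 140 141 141 143 143 139 136 137 140]
 [140 140 141 141 144 144 142 141 141 138 137 138]
 [139 141 142 134 120 117 116 124 135 140 140 138]
 [133 130 126 103 103 111 109 111 124 133 139 140]
 [113 115 115  87  78 100 107 110 113 115 117 121]
 [113 113 114  88  63  72  79  80 103 111 112 115]
 [112 114 117  84  57  61  61  68 101 115 113 115]
 [113 114 116  83  57  61  61  75 105 115 113 112]]
```

```bash
python3 - <<'E'
from h import *
d=cam("side"); 
for uv in ((368.1,148.5),(366.5,129.6)):
  o,dd=ray(d,uv)
  for y in (-.230,-.236,-.242):
    print(uv,(o+(y-o[1])/dd[1]*dd).round(4))
s=cam("scene")
# initial robot-side bracket/tray heights via both views: bracket outer corner
print(tri([ray(s,(180.0,134.0)),ray(d,(372.2,128.4))]).round(4))
E
```

```text
(368.1, 148.5) [ 0.4112 -0.23    0.0428]
(368.1, 148.5) [ 0.4104 -0.236   0.0368]
(368.1, 148.5) [ 0.4095 -0.242   0.0309]
(366.5, 129.6) [ 0.4244 -0.23    0.1078]
(366.5, 129.6) [ 0.4237 -0.236   0.1022]
(366.5, 129.6) [ 0.4229 -0.242   0.0966]
[ 0.4129 -0.229   0.1103]
```

```bash
python3 -m handwheel '[[-1,0,-0.1,0,0,0],[-3,0,-0.25,0,0,0],[-5.2,0,-0.4,0,0,0],[-7.5,0,-0.6,0,0,0],[-9.8,0,-0.8,0,0,0]]' 0.4; python3 -m handwheel '[[-2.3,0,-0.2,0,0,0],[-4.6,0.6,-0.4,0,0,0],[-6.9,1.8,-0.6,0,0,0],[-9.0,3.2,-0.75,0,0,0],[-10.1,4.4,-0.8,0,0,0]]'; python3 -m handwheel '[[0,0,0,0,0,0],[0,0,0,0,0,0],[0,0,0,0,0,0],[0,0,0,0,0,0],[0,0,0,0,0,0]]'; python3 - <<'E'
from h import *
o=bot.get_obs();print(o["eef_pos"].round(4)); Rm=R.from_quat(o["tool_rot"])
print((Rm.inv().apply(np.array([.462,.284,.0175])-o["eef_pos"])/.025).round(2),Rm.as_matrix().round(3))
c=cam("wrist","w21")
E
```

```text
clock: 20.8
eef_pos: [0.4832, 0.0319, 0.2149]
tool_rot: [0.501, -0.499, 0.499, -0.501]
ft_force: [0.5, -1.3, 0.1]
grip_width: 0.06
clock: 21.42
eef_pos: [0.4614, 0.2851, 0.1037]
tool_rot: [0.502, -0.498, 0.498, -0.502]
ft_force: [1.1, 0.1, 0.1]
grip_width: 0.0597
clock: 22.05
eef_pos: [0.4628, 0.2823, 0.1061]
tool_rot: [-0.501, 0.499, -0.499, 0.502]
ft_force: [0.5, -1.0, 0.0]
grip_width: 0.0597
[0.4628 0.2823 0.1061]
[-0.06  3.54 -0.04] [[ 0.005  0.001  1.   ]
 [-1.     0.001  0.005]
 [-0.001 -1.     0.001]]
```

View pics/w21.png

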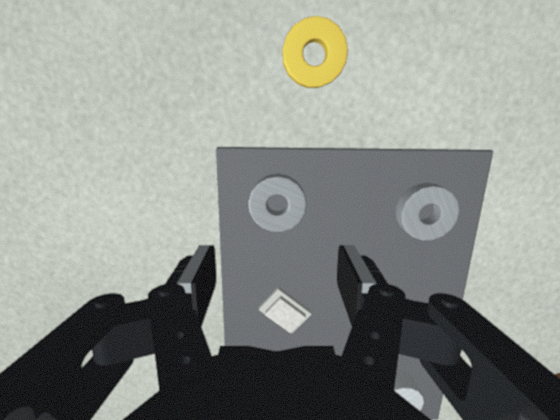

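```bash
python3 -m handwheel '[[-0.06,0.6,-0.04,0,0,0],[-0.06,1.6,-0.04,0,0,0],[-0.06,2.7,-0.04,0,0,0],[-0.06,3.4,-0.04,0,0,0],[-0.06,3.54,-0.04,0,0,0]]'; python3 - <<'E'
from h import *
for i in range(3): bot.camera("side")
c=cam("wrist"); e=bot.get_obs()["eef_pos"]; print(e.round(4)); crop(c,225,200,330,310,7,"w22c")
for uv in ((276,256),(276,260),(280,258)): print(uv,onz(c,uv,.018).round(4))
E
```

```text
clock: 22.72
eef_pos: [0.4594, 0.2834, 0.0145]
tool_rot: [0.503, -0.499, 0.498, -0.5]
ft_force: [-0.4, -0.5, 0.5]
grip_width: 0.0598
[0.4616 0.2846 0.0173]
(276, 256) [0.4623 0.2858 0.018 ]
(276, 260) [0.4623 0.2836 0.018 ]
(280, 258) [0.4644 0.2847 0.018 ]
```

View pics/w22c.png

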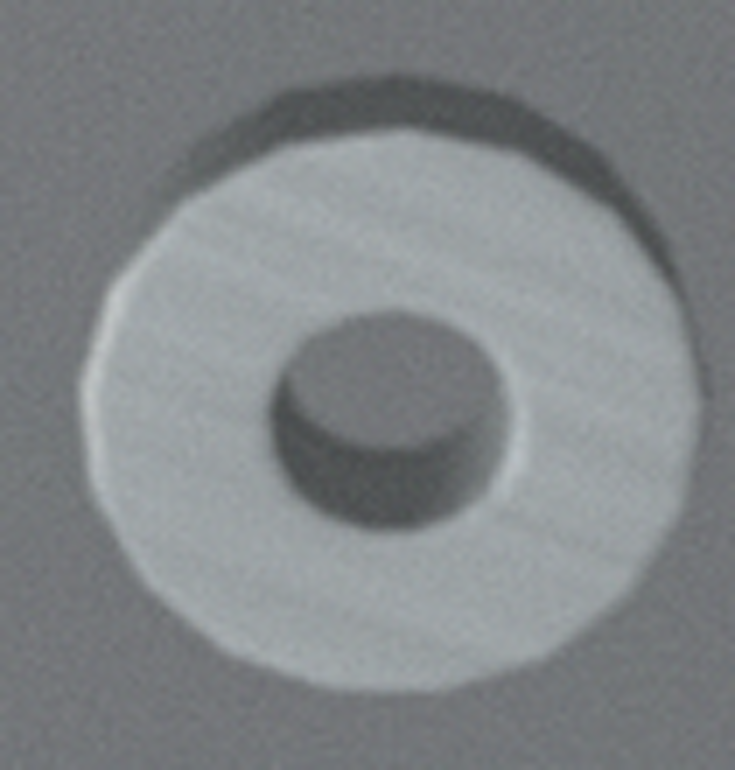

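```bash
python3 -m handwheel '[[0,0.15,0.05,0,0,0],[0,0.3,0.05,0,0,0],[0,0.4,0.05,0,0,0],[0,0.4,0.05,0,0,0],[0,0.4,0.05,0,0,0]]'; python3 -m handwheel '[[0,0,0,0,0,0],[0,0,0,0,0,0],[0,0,0,0,0,0],[0,0,0,0,0,0],[0,0,0,0,0,0]]' -0.5; python3 -m handwheel '[[0,0,0,0,0,0],[0,-0.1,0,0,0,0],[0,-0.6,0,0,0,0],[0,-1.6,0,0,0,0],[0,-3,0,0,0,0]]'; python3 - <<'E'
from h import *
c=cam("wrist"); e=bot.get_obs(); print(e["eef_pos"].round(4),e["ft_force"].round(1)); crop(c,225,200,330,310,7,"w23c")
E
```

```text
clock: 23.55
eef_pos: [0.4624, 0.2843, 0.0068]
tool_rot: [0.501, -0.499, 0.499, -0.501]
ft_force: [-0.6, 0.3, -0.6]
grip_width: 0.0598
clock: 24.18
eef_pos: [0.4628, 0.2844, 0.0075]
tool_rot: [-0.501, 0.498, -0.499, 0.502]
ft_force: [-0.7, -0.9, 5.5]
grip_width: 0.0429
clock: 24.8
eef_pos: [0.4615, 0.2838, 0.082]
tool_rot: [0.502, -0.499, 0.498, -0.501]
ft_force: [1.1, 0.0, -1.2]
grip_width: 0.0428
[0.4647 0.2857 0.0876] [1.6 1.1 1.4]
```

View pics/w23c.png

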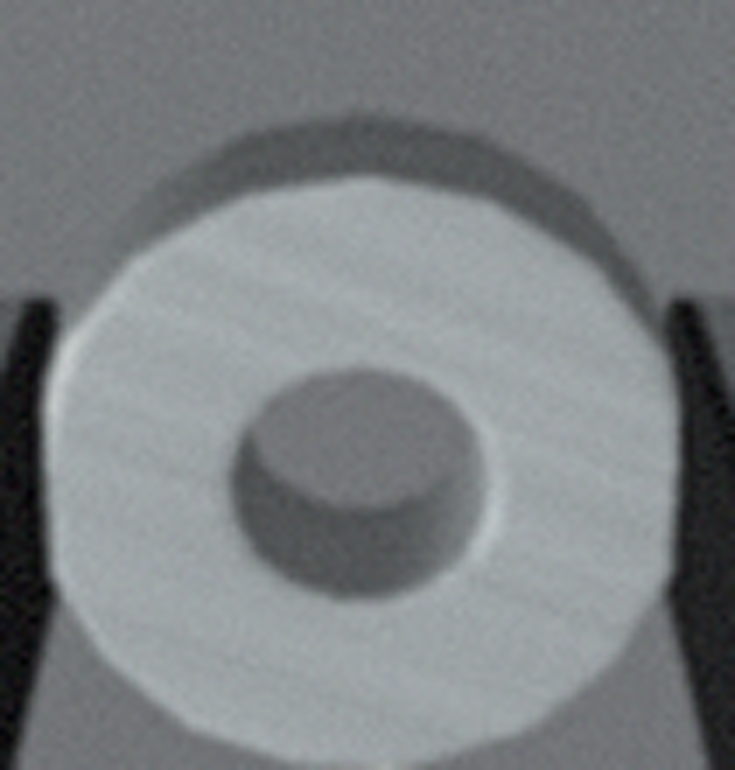

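```bash
python3 -m handwheel '[[0.6,-1.6,0.05,0,0,0],[2.2,-3.4,0.15,0,0,0],[4.4,-4.5,0.35,0,0,0],[6.7,-4.9,0.5,0,0,0],[9,-4.9,0.7,0,0,0]]'; python3 -m handwheel '[[2.3,0,0.15,0,0,0],[4.6,0,0.35,0,0,0],[6.9,0,0.55,0,0,0],[9.1,0,0.75,0,0,0],[10.6,0,0.85,0,0,0]]'; python3 -m handwheel '[[0.45,0,0.02,0,0,0],[0.65,0,0.02,0,0,0],[0.65,0,0.02,0,0,0],[0.65,0,0.02,0,0,0],[0.65,0,0.02,0,0,0]]'; python3 - <<'E'
from h import *
e=bot.get_obs(); print(e["eef_pos"].round(4),e["ft_force"].round(1)); c=cam("wrist");  crop(c,225,200,330,310,7,"w24c")
Rm=R.from_quat(e["tool_rot"])
print((Rm.inv().apply(np.array([.5052,-.2219,.165])-e["eef_pos"])/.025).round(2),Rm.as_matrix().round(3))
E
```

```text
clock: 25.48
eef_pos: [0.4821, 0.0579, 0.2061]
tool_rot: [-0.501, 0.497, -0.499, 0.503]
ft_force: [1.0, 1.0, -1.5]
grip_width: 0.0428
clock: 26.1
eef_pos: [0.5039, -0.208, 0.2045]
tool_rot: [-0.501, 0.499, -0.499, 0.501]
ft_force: [0.4, 0.8, -0.6]
grip_width: 0.0428
clock: 26.72
eef_pos: [0.5048, -0.2207, 0.2045]
tool_rot: [-0.502, 0.498, -0.498, 0.502]
ft_force: [0.1, -0.6, -0.7]
grip_width: 0.0425
[ 0.5048 -0.2207  0.2045] [ 0.1 -0.6 -0.7]
[0.05 1.58 0.01] [[ 0.008  0.     1.   ]
 [-1.     0.     0.008]
 [-0.    -1.     0.   ]]
```

View pics/w24c.png

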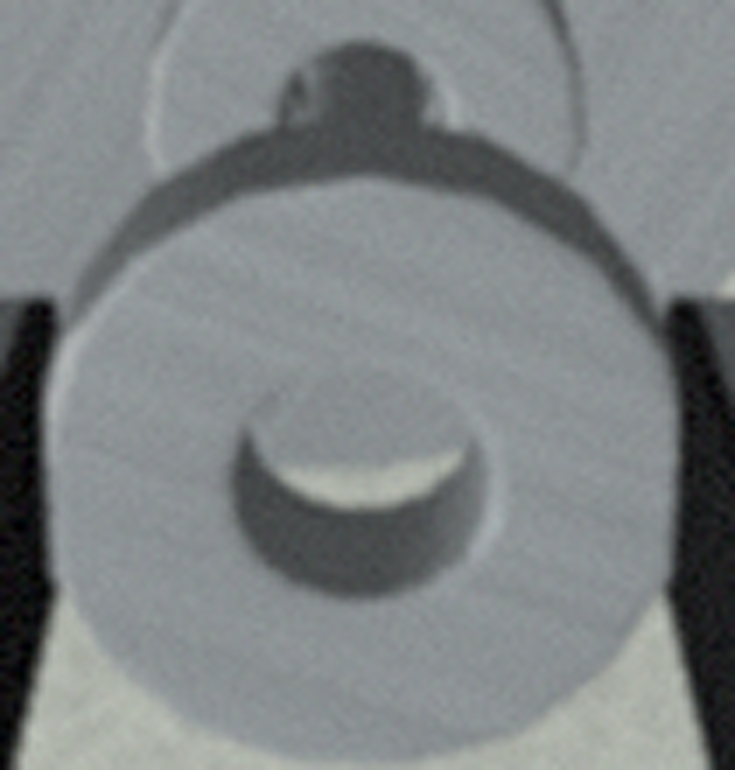

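```bash
python3 -m handwheel '[[0.04,0.3,0.01,0,0,0],[0.04,0.75,0.01,0,0,0],[0.04,1.2,0.01,0,0,0],[0.04,1.45,0.01,0,0,0],[0.04,1.55,0.01,0,0,0]]'; python3 - <<'E'
from h import *
e=bot.get_obs(); print(e["eef_pos"].round(4),e["ft_force"].round(1)); c=cam("wrist");  crop(c,225,200,330,310,7,"w25c")
E
```

```text
clock: 27.4
eef_pos: [0.5046, -0.2226, 0.1647]
tool_rot: [0.502, -0.499, 0.498, -0.501]
ft_force: [0.4, -0.3, -1.6]
grip_width: 0.0427
[ 0.5046 -0.2226  0.1647] [ 0.4 -0.3 -1.6]
```

View pics/w25c.png

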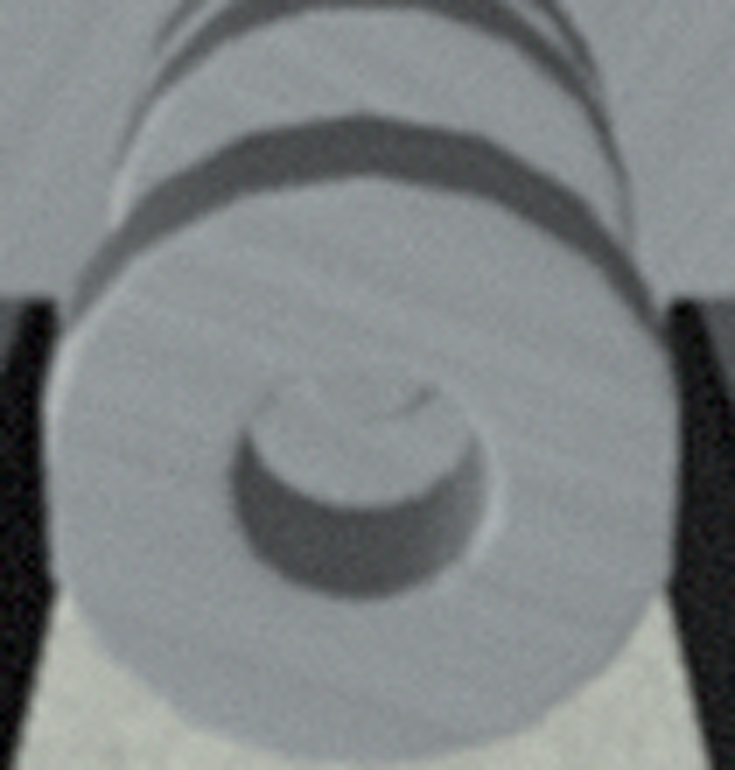

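```bash
python3 -m handwheel '[[-0.02,0.12,0.01,0,0,0],[-0.02,0.24,0.01,0,0,0],[-0.02,0.36,0.01,0,0,0],[-0.02,0.48,0.01,0,0,0],[-0.02,0.58,0.01,0,0,0]]'; python3 - <<'E'
from h import *
e=bot.get_obs(); print(e["eef_pos"].round(4),e["ft_force"].round(1)); c=cam("wrist");  crop(c,225,200,330,310,7,"w26c")
E
```

```text
clock: 28.08
eef_pos: [0.5052, -0.2222, 0.1508]
tool_rot: [0.501, -0.499, 0.498, -0.501]
ft_force: [0.9, 0.4, -1.0]
grip_width: 0.0428
[ 0.5052 -0.2222  0.1508] [ 0.9  0.4 -1. ]
```

View pics/w26c.png

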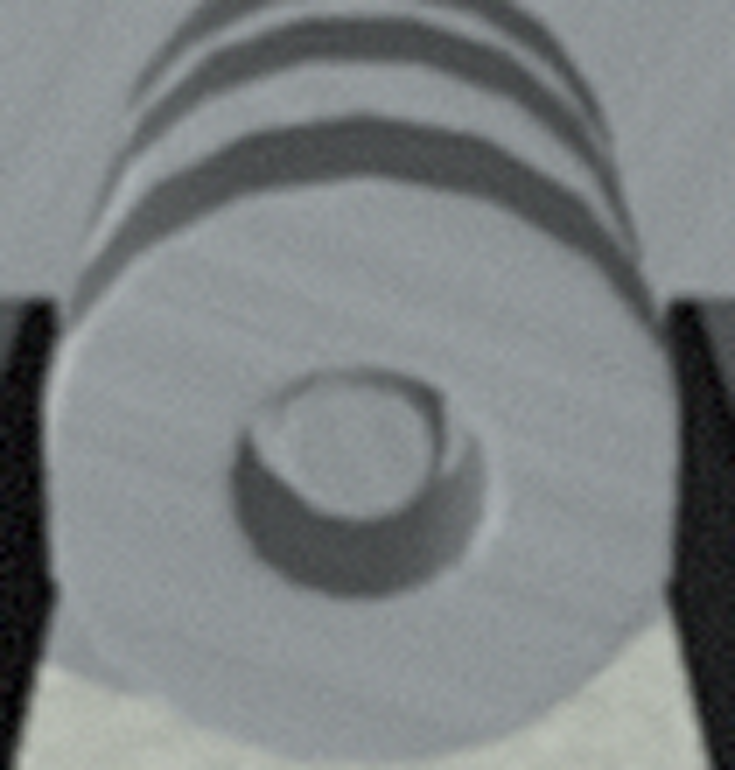

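```bash
python3 -m handwheel '[[0,0.1,0,0,0,0],[0,0.18,0,0,0,0],[0,0.26,0,0,0,0],[0,0.32,0,0,0,0],[0,0.32,0,0,0,0]]'; python3 - <<'E'
from h import *
e=bot.get_obs(); print(e["eef_pos"].round(4),e["ft_force"].round(1)); c=cam("side");  crop(c,285,80,385,160,7,"d27c")
E
```

```text
clock: 28.75
eef_pos: [0.5051, -0.2222, 0.1429]
tool_rot: [0.502, -0.499, 0.498, -0.501]
ft_force: [-0.1, 0.1, -1.6]
grip_width: 0.0424
[ 0.5051 -0.2222  0.1429] [-0.1  0.1 -1.6]
```

View pics/d27c.png

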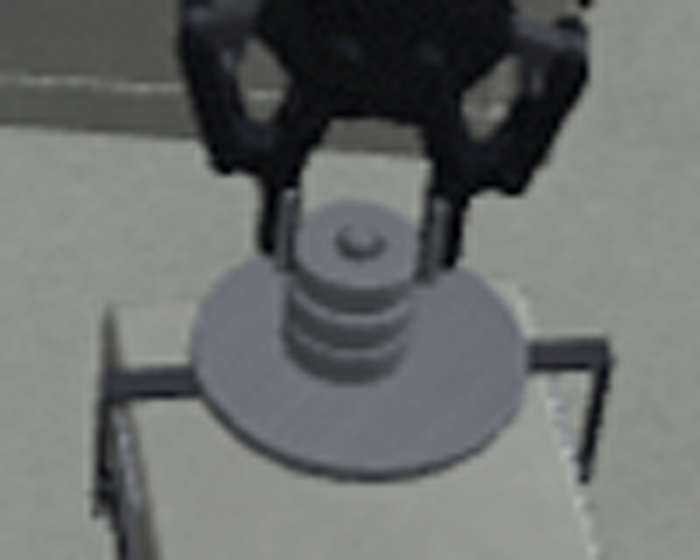

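Third collar is threaded just above the stack, with no contact force; release and lift.

```bash
python3 -m handwheel '[[0,0.05,0,0,0,0],[0,0.05,0,0,0,0],[0,0.05,0,0,0,0],[0,0.05,0,0,0,0],[0,0.05,0,0,0,0]]' 0.35; python3 -m handwheel '[[0,-0.1,0,0,0,0],[0,-0.5,0,0,0,0],[0,-1.2,0,0,0,0],[0,-2.2,0,0,0,0],[-0.5,-3.2,0,0,0,0]]'; python3 -m handwheel '[[-0.5,-0.2,0,0,0,0],[-1.5,-0.5,0,0,0,0],[-2.4,-0.7,0,0,0,0],[-2.8,-0.7,0,0,0,0],[-2.8,-0.7,0,0,0,0]]'; python3 - <<'E'
from h import *
e=bot.get_obs(); print(e["eef_pos"].round(4),e["ft_force"].round(1)); c=cam("side","d28");  crop(c,290,90,385,185,8,"d28c")
c=cam("scene","s28");  crop(c,135,120,220,220,6,"s28c");c=cam("wrist","w28")
E
```

```text
clock: 29.42
eef_pos: [0.5052, -0.2222, 0.1419]
tool_rot: [-0.501, 0.498, -0.499, 0.502]
ft_force: [0.1, -0.3, 1.1]
grip_width: 0.0581
clock: 30.05
eef_pos: [0.5052, -0.2102, 0.2233]
tool_rot: [-0.501, 0.499, -0.499, 0.501]
ft_force: [0.2, -0.6, -0.4]
grip_width: 0.058
clock: 30.68
eef_pos: [0.5045, -0.1391, 0.2388]
tool_rot: [0.502, -0.498, 0.498, -0.502]
ft_force: [-0.6, -0.0, 0.1]
grip_width: 0.0572
[ 0.5045 -0.1391  0.2388] [-0.6 -0.   0.1]
```

View pics/d28c.png

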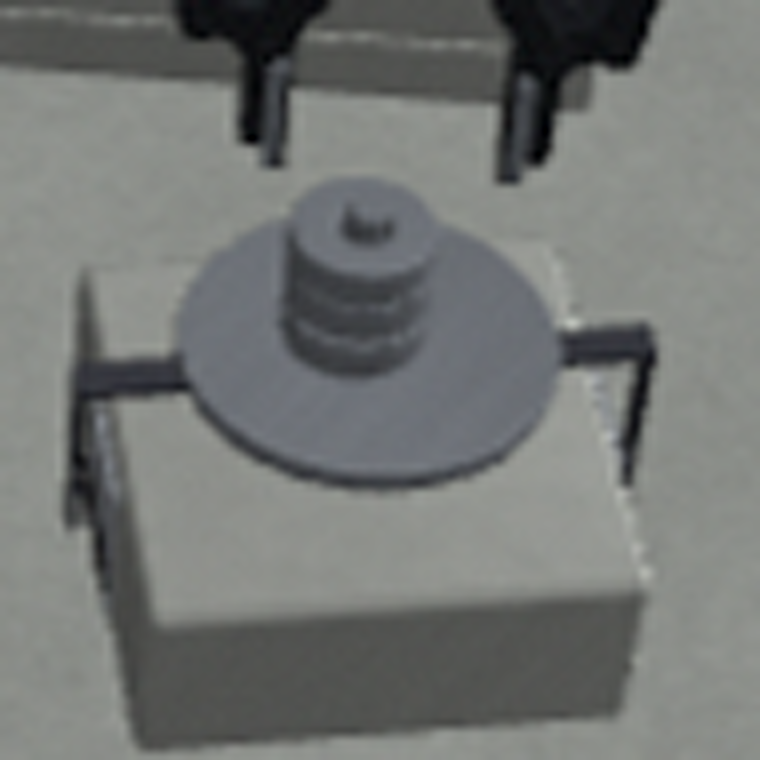

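View pics/s28c.png

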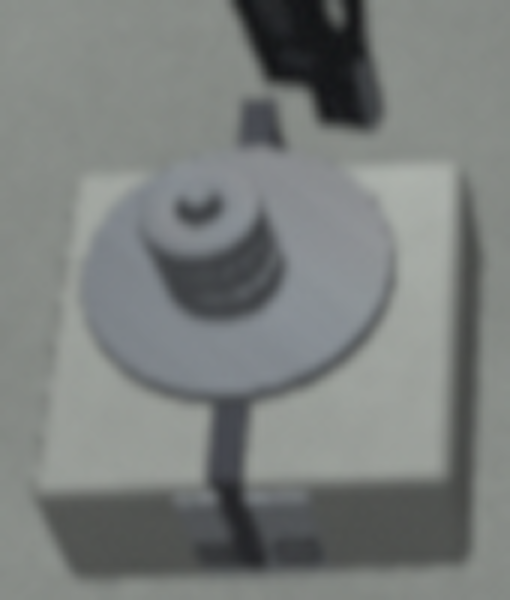

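View pics/w28.png

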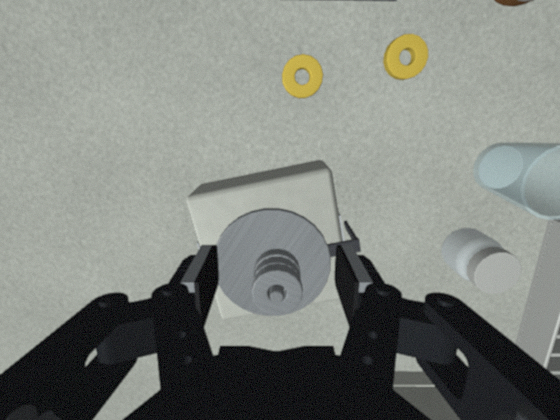

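```bash
python3 -m handwheel '[[0,0,-1.2,0,0,0],[0,0,-3.2,0,0,0],[0,0,-5.3,0,0,0],[1,0,-7.3,0,0,0],[2.2,0,-8.2,0,0,0]]' -1; python3 -m handwheel '[[0.8,0.5,0,0,0,0],[1.8,1.6,0,0,0,0],[2.5,3,0,0,0,0],[2.6,4.2,0,0,0,0],[2.6,5,0,0,0,0]]'; python3 - <<'E'
from h import *
for i in range(3): bot.camera("side")
c=cam("wrist","w29"); e=bot.get_obs(); print(e["eef_pos"].round(4),(-cv2.Rodrigues(c["rvec"])[0].T@c["tvec"]).round(3))
E
```

```text
clock: 31.45
eef_pos: [0.2976, -0.1962, 0.2394]
tool_rot: [0.501, -0.499, 0.499, -0.501]
ft_force: [0.1, -0.1, 0.0]
grip_width: -0.0004
clock: 32.08
eef_pos: [0.2994, -0.2614, 0.1127]
tool_rot: [0.501, -0.5, 0.498, -0.501]
ft_force: [0.3, -0.1, 0.9]
grip_width: -0.0001
[ 0.3002 -0.2612  0.1144] [ 0.3   -0.189  0.256]
```

View pics/w29.png

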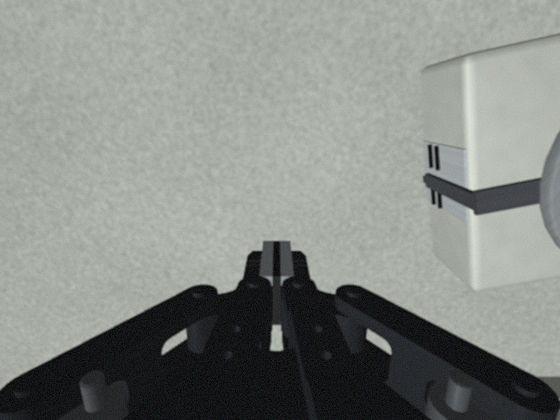

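```bash
python3 -m handwheel '[[0,0.4,0,0,0,0],[0,1.2,0,0,0,0],[0,2.2,0,0,0,0],[0,3,0,0,0,0],[0,3.3,0,0,0,0]]'; python3 - <<'E'
from h import *
for i in range(3): bot.camera("side")
c=cam("wrist","w30"); e=bot.get_obs(); print(e["eef_pos"].round(4),(-cv2.Rodrigues(c["rvec"])[0].T@c["tvec"]).round(3))
crop(c,400,100,560,260,4,"w30c")
E
```

```text
clock: 32.9
eef_pos: [0.3002, -0.2606, 0.0312]
tool_rot: [0.502, -0.499, 0.498, -0.501]
ft_force: [-0.1, 0.8, 0.1]
grip_width: 0.0002
[ 0.301  -0.2614  0.0324] [ 0.301 -0.189  0.175]
```

View pics/w30.png

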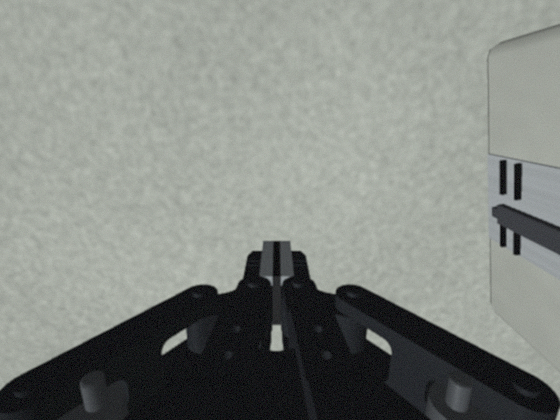

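View pics/w30c.png

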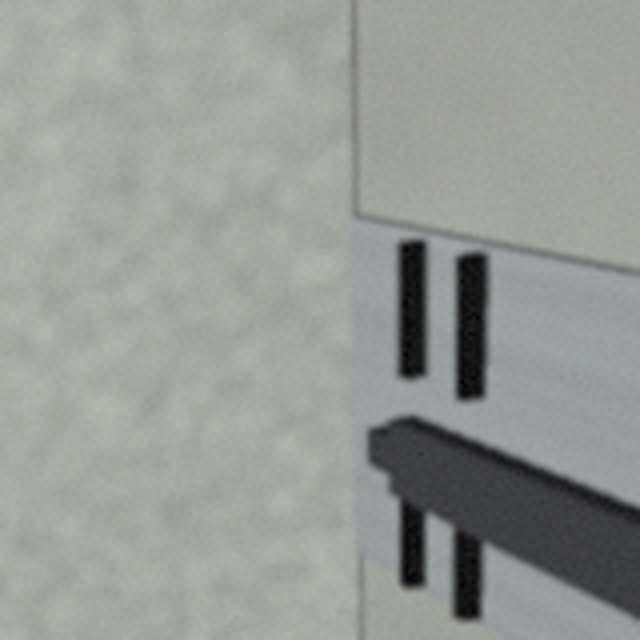

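```bash
python3 - <<'E'
import cv2
a=cv2.imread("pics/w29.png"); cv2.imwrite("pics/w29c.png",cv2.resize(a[120:240,400:500],None,fx=6,fy=5,interpolation=cv2.INTER_CUBIC)) 
a=cv2.imread("pics/w30.png"); cv2.imwrite("pics/w30d.png",cv2.resize(a[150:250,480:560],None,fx=6,fy=6,interpolation=cv2.INTER_CUBIC)) 
E
```

```text
(no output)
```

View pics/w29c.png

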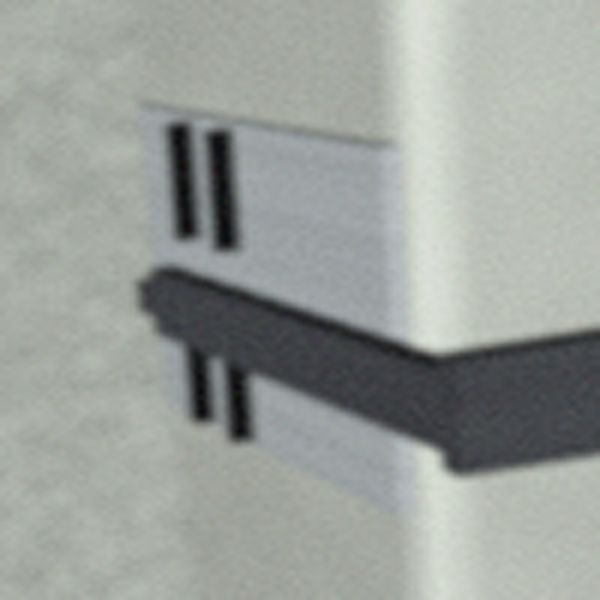

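View pics/w30d.png

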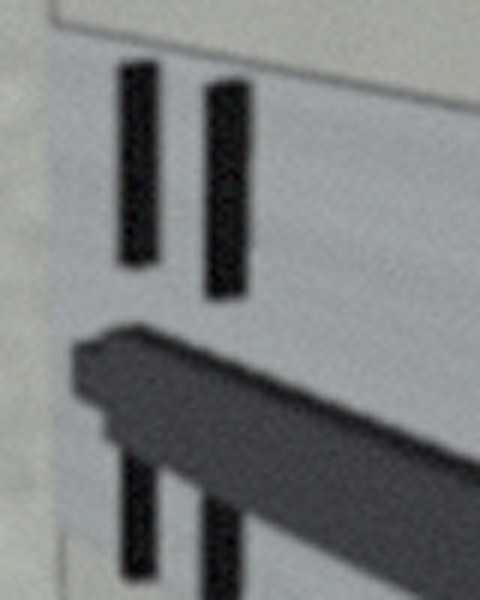

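```bash
python3 - <<'E'
from h import *
c=cam("wrist"); Rm=cv2.Rodrigues(c["rvec"])[0]
c2=dict(c); c2["tvec"]=-Rm@np.array([.300,-.189,.256])
print((-Rm.T@c["tvec"]).round(4))
for n,a,b in (("low",(502.75,177.1),(429.9,155.8)),("up",(517.4,181.2),(436.75,157.6)),("tip",(492.1,210.9),(423.25,178.6))):
    p=tri([ray(c,a),ray(c2,b)]); print(n,p.round(4),(proj(c,p)-a).round(1),(proj(c2,p)-b).round(1))
E
```

```text
[ 0.3015 -0.1894  0.1752]
low [ 0.4181 -0.2219  0.02  ] [-0.1  0.2] [ 0.1 -0.1]
up [ 0.4187 -0.222   0.0292] [-0.1  0.2] [ 0.  -0.1]
tip [ 0.4138 -0.239   0.0233] [-0.1  0.1] [ 0.1 -0.1]
```

```bash
python3 - <<'E'
from h import *
c=cam("scene","s31"); c=cam("side","d31"); e=bot.get_obs(); print(e["clock"],e["ft_force"].round(1),np.abs(e["joint_vel"]).max())
E
```

```text
33.25 [-0.1 -0.6  0.5] 0.002905998823081137
```

View pics/d31.png

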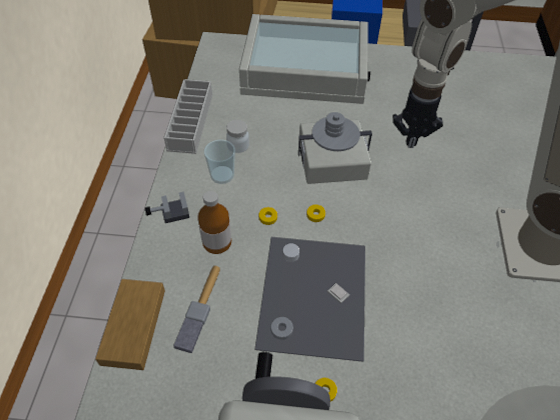

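The side view shows three collars stacked upright on the stem at about (335,122). The fourth collar (282,327), the disc (291,251) and the cassette (338,293) are where they started, and the gripper (415,125) is clear of everything. I'm handing in.

```bash
python3 -c "
from workcell import bot
print(bot.job_done())"
```

```text
the job is handed in; nothing more can be done
None
```

I threaded three collars over the stem one at a time and left the fourth on the mat. The job was handed in at about 33 s of the allowed 72 s. It reports no verdict.

- **Pointer:** two wrist-camera views of the robot-side tab put its tip at z ≈ 23.3 mm, so the tray has sunk about 26.7 mm. The same two views put the marks at 20.0 and 29.2 mm, close to their true 20 and 30 mm. The tip is therefore between the marks, about 3 mm above the lower one.
- **Disagreement:** the rougher scene and side views put the tray at 11–13 mm sunk after two collars. That is less than the 15 mm two collars must sink it. I used that reading only to decide a third collar was needed, and the wrist views for the final check.
- **Collars and tray:** all three lie flat in a stack and are let go. Wrist-force readings while threading and releasing stayed within about 3 N. The highest reading at any point was 20 N, when the fingers closed on the first collar at the mat.
- **Everything else:** the last side view shows the fourth collar, the disc, the cassette, the bottle and the rest where they were. The gripper is clear of everything.

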